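# Tidy the padlock bench: sort lock parts, cover the tin, shut the bin's latch

## Task

Tidy up the padlock bench: first swing the gate latch clear of the fenced parts bin, then sort the loose parts by type - U-shaped shackles into the fenced bin, oval lock barrels into the round tin, T-ended tension bars lying flat in the tan pick case. When all are sorted, set the loose cover on the tin so that it sits seated and level, and swing the latch back fully across the bin. Leave everything else on the bench where it is.

Things in the scene. Friction and masses are not known exactly. Their poses are not given: they have to be found in the camera images.
- bin: Fenced parts bin, fixed, open-topped steel box 130 x 120 mm (its x by y), 45 mm high, walls and floor 5 mm; origin under its centre, z up. A 20 mm wide hinge post 50 mm high stands outside its +y wall, at y = +72 mm.
- latch (a joint): Angle of the gate latch in rad: 0 = straight across the bin's middle against its stop (arm pointing to the bin's -y), growing anticlockwise seen from above; at 1.57 the arm points along the bin's +x, outside its +y wall, clear of the mouth; stop at 1.9. It is lightly stiff (about 0.06 N m) and stays where it is left. It starts at 0 to 0.3.
- latch_knob (a point): Top centre of the latch's upright steel knob (16 mm diameter, 40 mm tall, standing on the arm; knob top 98 mm above the bench), 135 mm from the hinge. The arm is a flat bar 16 mm wide, 6 mm thick, its underside 52 mm above the bench.
- latch_hinge (a point): Point on the latch's vertical hinge axis, 52 mm above the bench.
- tin: Round open tin, fixed, outer diameter 132 mm, height 60 mm, wall and floor 4 mm; origin under its centre.
- cover: Loose tin cover: disc 140 mm diameter and 5 mm thick, with a locating boss 110 mm diameter and 8 mm deep under it and a round knob 28 mm diameter, 30 mm tall on top (total height 43 mm). Origin at the centre of the boss's underside, z up through the knob. Seated on the tin, the origin is 52 mm above the bench and the boss is inside the rim.
- case: Open tan plastic pick case, fixed tray 150 x 105 mm (its x by y), 25 mm high, walls and floor 5 mm; origin under its centre, z up.
- shackle_a: Bronze U-shaped shackle, round bar 11 mm thick, lying flat: 75 mm long along its x (bow towards +x), 50 mm wide over its two legs (y); the legs are straight from x = -32 to +12 mm. Origin at the middle of its outline, on its underside. May be absent (None).
- shackle_b: Chrome U-shaped shackle, round bar 11 mm thick, lying flat: 75 mm long along its x (bow towards +x), 50 mm wide over its two legs (y); the legs are straight from x = -32 to +12 mm. Origin at the middle of its outline, on its underside. May be absent (None).
- barrel_a: Chrome lock barrel (pin tumbler cylinder) of oval section: 70 mm long along its x, 33 mm wide (y), 17 mm high, lying flat. Origin at the centre of its underside. May be absent (None).
- barrel_b: Bronze lock barrel (pin tumbler cylinder) of oval section: 70 mm long along its x, 33 mm wide (y), 17 mm high, lying flat. Origin at the centre of its underside. May be absent (None).
- bar_a: Gunmetal tension bar: straight, 110 mm long along its x, 12 mm wide (y), 10 mm thick, with a 22 mm wide head over the last 16 mm at +x, lying flat. Origin at the middle of its length, on its underside. May be absent (None).
- bar_b: Gunmetal tension bar: straight, 110 mm long along its x, 12 mm wide (y), 10 mm thick, with a 22 mm wide head over the last 16 mm at +x, lying flat. Origin at the middle of its length, on its underside. May be absent (None).
- padlock: Bystander: whole closed bronze padlock lying flat, 80 x 50 x 24 mm; leave it alone. Origin under the body's centre.
- grease_tin: Bystander: small steel grease tin, 48 mm diameter, 28 mm high; leave it alone. Origin under its centre.
There are look-alikes about, which are no part of the job. Leave any orange look-alike of the cover alone. What is shaped like the shackle_b but blue is not meant.

How it is judged:
On the way, in this order (a step that is already met when the one before it is completed fails the run):
1. the latch is swung clear of the bin (77 degrees or more) (value of joint latch above 1.35 rad), for 0.2 s.
2. every part present lies in its own container (shackles in the bin, barrels in the tin, bars flat in the case), the cover still off the tin and the latch still clear (x of shackle_a in the frame of bin between -0.06 and 0.06 m and y of shackle_a in the frame of bin between -0.055 and 0.055 m and z of shackle_a in the frame of bin between -0.003 and 0.04 m and horizontal distance between each of barrel_a, barrel_b and tin below 0.058 m and z of barrel_a in the frame of tin between -0.003 and 0.05 m and x of bar_a in the frame of case between -0.07 and 0.07 m and y of bar_a in the frame of case between -0.0475 and 0.0475 m and z of bar_a in the frame of case between -0.003 and 0.025 m and angle between the x axis of each of bar_a, bar_b and the z axis of case, either way round above 1.44 rad and x of shackle_b in the frame of bin between -0.06 and 0.06 m and y of shackle_b in the frame of bin between -0.055 and 0.055 m and z of shackle_b in the frame of bin between -0.003 and 0.04 m and z of barrel_b in the frame of tin between -0.003 and 0.05 m and x of bar_b in the frame of case between -0.07 and 0.07 m and y of bar_b in the frame of case between -0.0475 and 0.0475 m and z of bar_b in the frame of case between -0.003 and 0.025 m and horizontal distance between cover and tin above 0.03 m and value of joint latch above 1.2 rad), for 0.2 s.
At the end, for the whole second after the job is handed in: Each part present is in its own container (shackles below the bin rim, barrels in the tin, bars level within 7 degrees in the case); the cover is on the tin, boss inside the rim (10 mm of centre, 4 mm of height, tilt under 0.05 rad); the latch is across the bin (under 0.1 rad); all at rest (x of shackle_a in the frame of bin between -0.06 and 0.06 m and y of shackle_a in the frame of bin between -0.055 and 0.055 m and z of shackle_a in the frame of bin between -0.003 and 0.04 m and horizontal distance between each of barrel_a, barrel_b and tin below 0.058 m and z of barrel_a in the frame of tin between -0.003 and 0.05 m and x of bar_a in the frame of case between -0.07 and 0.07 m and y of bar_a in the frame of case between -0.0475 and 0.0475 m and z of bar_a in the frame of case between -0.003 and 0.025 m and angle between the x axis of each of bar_a, bar_b and the z axis of case, either way round above 1.44 rad and x of shackle_b in the frame of bin between -0.06 and 0.06 m and y of shackle_b in the frame of bin between -0.055 and 0.055 m and z of shackle_b in the frame of bin between -0.003 and 0.04 m and z of barrel_b in the frame of tin between -0.003 and 0.05 m and x of bar_b in the frame of case between -0.07 and 0.07 m and y of bar_b in the frame of case between -0.0475 and 0.0475 m and z of bar_b in the frame of case between -0.003 and 0.025 m and horizontal distance between cover and tin below 0.01 m and z of cover in the frame of tin between 0.048 and 0.055 m and angle between cover's own z axis and vertical below 0.05 rad and value of joint latch below 0.1 rad and linear speed of each of shackle_a, shackle_b, barrel_a, barrel_b, bar_a, bar_b, cover below 0.02 m/s); the robot touches nothing.
It fails at once if a bystander (padlock) is shifted more than 6 cm (distance of padlock from where it was at the start of the episode above 0.06 m).
It fails at once if a bystander (grease_tin) is shifted more than 6 cm (distance of grease_tin from where it was at the start of the episode above 0.06 m).
Of shackle_b, barrel_b, bar_b only 1 to 3 are there at a start; the rules pass over those that are not, and their reading is None.
At some moment in a run one of shackle_a, shackle_b, barrel_a, barrel_b, bar_a, bar_b may be knocked a few centimetres aside while the robot is not near it.
Once in a run the grip may slacken for a moment while it holds something.
It also fails if it takes over 210 s, if anything falls off the work surface, if the arm or the gripper's body presses on something with over 40 N, if the wrist force passes 120 N, or if a joint passes its speed limit or range.

## Robot

A 7-joint arm with a two-finger parallel gripper is mounted at the origin on the work surface. World frame = base frame: x ahead of the robot, y to its left, z up, the work surface at z = 0. Lengths are in m, angles in rad, forces in N, time in s.
With the tool pointing down it reaches from about 0.4 to 0.85 m from the base axis. Payload 4.5 kg.
Tool frame: the origin (TCP) lies at the very end of the fingers, on their centre line; the grasp point (between the pads) lies 19 mm behind it; z points along the fingers, x is the direction in which the jaws open and shut, and the axes are right-handed (so a half turn about z gives the same grasp; the last joint's range is limited). The gripper opens to 88 mm and grips with 3 to 60 N. Pads are 18 mm wide; open, the fingers measure 123 mm over their backs; the gripper's body (75 mm by 187 mm) begins 45 mm behind the grasp point.
Start: joints at [1.351, 0.689, -0.195, 1.565, 0.157, 0.902, -0.215], TCP at [0.157, -0.605, 0.239] pointing down, gripper open.
Joint ranges: [-3.01, 3.01], [-0.46, 2.08], [-1.47, 1.51], [0.13, 2.56], [-1, 4.14], [0.04, 2.09], [-2.66, 2.66]. Speed limits (rad/s): [2.57, 2.57, 3.14, 3.14, 3.14, 3.14, 3.14].

## Interface

Orientations are given as a unit quaternion [x, y, z, w].
In Python, from plant import * gives the robot as it stands.
- The arm moves only by the tool apply_moves, never from a script. Its argument "series" is a list of rows, each an object of numbers: "x", "y", "z": the shift along the tool's x, y, z in units of 80 cm (1.0 is 80 cm); "wx", "wy", "wz": the turn, a rotation vector about the tool's x, y, z in units of pi rad (1.0 is pi rad); "fingers": the opening, from -1 (shut) to 1 (fully open), so that 0 is half open. In form: [{"x": .., "y": .., "z": .., "wx": .., "wy": .., "wz": .., "fingers": ..}, ...]. A call has 1 to 8 rows; each row shifts and turns the pose as measured when the row begins, along the tool's axes as they then stand; what a row does not reach is not made up. A row lasts 1/8 s, in which the tool goes at most 62.5 mm and 10.7 degrees, less where a joint would pass 70% of its speed; a pose out of reach is approached as far as the arm can. A call with a number of a shift or a turn outside -1 to 1 is refused whole. A call with a gripper value outside its range is refused whole. The fingers move at their own pace and stop on an object; "force" is the grip in N (left out, the last holds). Time passes only in rows, so rows that do not move let the fingers close. It gives the time, the measured TCP pose, the force and the opening at its end, in the units of the state.
- get_state(): the state, without advancing time (a new reading comes with each control period).
- snapshot(name): name is "scene" or "top" or "wrist"; returns (picture, depth): 400x640x3 uint8, red, green, blue; 400x640 float32, m along the optical axis (not along the pixel's ray), 0 where there is no reading.
- camera_model(name): a dict with "camera_matrix" (3x3 intrinsics, pixels), "world_from_camera" (4x4, takes a point from camera to world coordinates). Camera axes: x right, y up, looking along -z (the intrinsics and any distortion apply to the point x, -y, -z); pixel columns grow to the right and rows downward; lengths in m; the calibration is good to about 2 mm. A picture is of the moment at which its call begins: read the wrist's pose just before it. camera_model takes no time and is no camera call; for the wrist camera it gives the pose at the moment of the call.
- finish_job(): hands the job in, once; it reports no verdict.
The state is a dict: "clock": time; "q": joint angles; "qd": joint speeds; "joint_torque": joint torques, N m; "tool_pos": TCP position; "eef_rot": TCP orientation; "contact_force": force on the tool from outside, world axes, zero at the start; "moment": the same for the moment, N m; "opening": opening from 0.0 (shut) to 1.0 (fully open).
Only numpy, scipy, OpenCV 4.12 (cv2) and the standard library are available. Lean on these libraries where they do the work, as an engineer would, in place of code of your own. Each camera call takes 0.05 s, during which the arm holds its last target. There are 200 camera calls.

## Working session

There is one attempt and no reset: what is moved stays moved. The work goes in short steps, Python scripts to look and compute and a tool call to move; the robot and the scene stay as the last step left them, time stands still between calls to the robot, and variables do not carry over. Pictures are saved under pics/ and viewed, about 12 in all and at most 16, crops included, and the job is handed in when it is done.

Besides the shell and the picture viewer there is one more tool, called after ">>>" as name([rows], argument=value, ...), one row to a line, values as JSON. apply_moves: Moves the arm, as the interface text tells. Its arguments: {"type":"object","properties":{"series":{"type":"array","items":{"type":"object","properties":{"x":{"type":"number"},"y":{"type":"number"},"z":{"type":"number"},"wx":{"type":"number"},"wy":{"type":"number"},"wz":{"type":"number"},"fingers":{"type":"number"}}}},"force":{"type":"number"}},"required":["series"]}

```bash
ls; mkdir -p pics; python3 - <<'E'
from plant import *
import cv2,numpy as np
s=get_state();print(s)
for n in("top","scene"):
    p,d=snapshot(n);cv2.imwrite(f"pics/{n}0.png",p[:,:,::-1]);np.savez(f"pics/{n}0.npz",p=p,d=d)
    c=camera_model(n);print(n,c)
E
```

```text
pics
{'clock': 0.0, 'q': array([ 1.35081538,  0.69002509, -0.19453355,  1.56635327,  0.15732127,
        0.90248879, -0.21511067]), 'qd': array([-0.00044471,  0.0010018 , -0.00111821,  0.00310738,  0.00042095,
        0.00012578,  0.00139996]), 'joint_torque': array([-4.79040773e-04, -5.27564943e+01, -1.26714773e+00, -1.53430992e+01,
       -5.26086485e-02,  6.56178556e-03,  2.00170939e-04]), 'tool_pos': array([ 0.15671273, -0.6043728 ,  0.23788242]), 'eef_rot': array([ 7.90937528e-01, -6.11896187e-01, -7.82483823e-04, -5.19832329e-04]), 'contact_force': array([ 0.05766731, -0.03835548, -0.211431  ]), 'moment': array([-0.07603882, -0.00609391,  0.00289517]), 'opening': 1.0020400129033349}
top {'camera_matrix': array([[399.51888285,   0.        , 318.16360359],
       [  0.        , 399.51888285, 200.01885014],
       [  0.        ,   0.        ,   1.        ]]), 'world_from_camera': array([[ 0.01187628,  0.99027967, -0.13858255,  0.31475682],
       [-0.9994653 ,  0.00753381, -0.03181754,  0.00939654],
       [-0.03046421,  0.13888632,  0.98983964,  1.02768697],
       [ 0.        ,  0.        ,  0.        ,  1.        ]])}
scene {'camera_matrix': array([[365.97206309,   0.        , 320.04394718],
       [  0.        , 365.97206309, 199.85960323],
       [  0.        ,   0.        ,   1.        ]]), 'world_from_camera': array([[-0.47813022, -0.57644775,  0.66264583,  0.9986849 ],
       [ 0.87811811, -0.32863124,  0.3477213 ,  0.32428844],
       [ 0.01732296,  0.74813736,  0.66331773,  0.62572598],
       [ 0.        ,  0.        ,  0.        ,  1.        ]])}
```

View pics/top0.png

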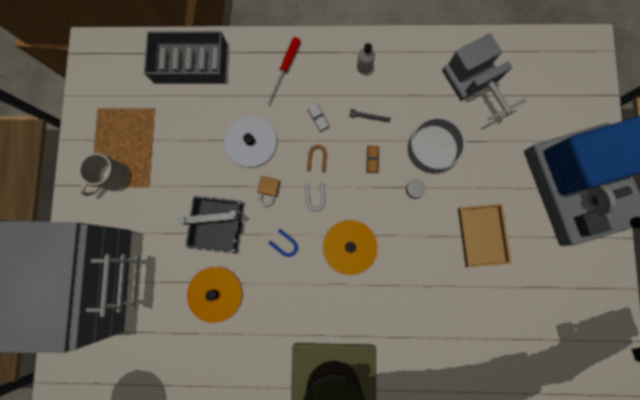

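View pics/scene0.png

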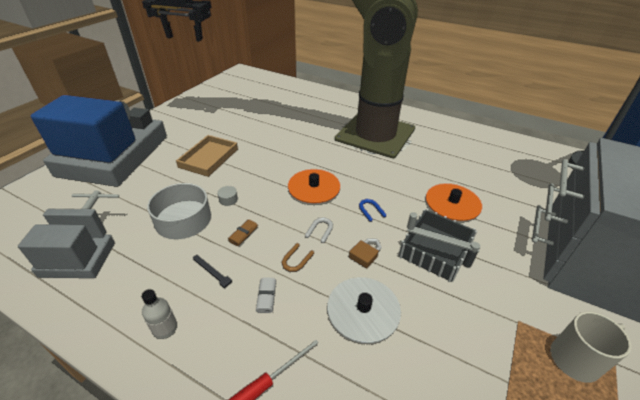

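Top view: bin with latch about (215,222), padlock (268,190), chrome barrel (318,117), bar (370,116), bronze shackle (317,157), chrome shackle (315,195), blue decoy (284,243), bronze barrel (373,158), tin (435,147), grease tin (415,188), case (484,235), grey cover (250,140), and two orange covers to leave alone. The scene view agrees. There is no second bar in sight.

```bash
cat > h.py <<'E'
import numpy as np,cv2
from plant import *
from scipy.spatial.transform import Rotation as R
def ray(c,u,v):
    K=c["camera_matrix"];T=c["world_from_camera"]
    u=np.asarray(u,float);v=np.asarray(v,float)
    d=np.stack([(u-K[0,2])/K[0,0],-(v-K[1,2])/K[1,1],-np.ones_like(u)],-1)
    return T[:3,3],d@T[:3,:3].T
def onplane(c,u,v,z):
    o,d=ray(c,u,v);return o+d*((z-o[2])/d[...,2])[...,None]
def cloud(c,dep):
    v,u=np.mgrid[:dep.shape[0],:dep.shape[1]];o,d=ray(c,u,v);return o+d*dep[...,None]
def proj(c,P):
    T=np.linalg.inv(c["world_from_camera"]);K=c["camera_matrix"]
    q=np.atleast_2d(P)@T[:3,:3].T+T[:3,3];return np.c_[K[0,0]*q[:,0]/-q[:,2]+K[0,2],K[1,1]*q[:,1]/q[:,2]+K[1,2]]
def grab(n,name=None):
    c=camera_model(n);p,d=snapshot(n)
    if name: cv2.imwrite(f"pics/{name}.png",p[:,:,::-1])
    return c,p,d
E
python3 - <<'E'
from h import *
for n in("top","scene"):
    c=camera_model(n);d=np.load(f"pics/{n}0.npz");W=cloud(c,d['d'])
    print(n,proj(c,[[0.157,-.604,.238],[0,0,0],[0,0,.4]]).round(),(d['d']==0).mean())
    # objects above bench by height
    z=W[...,2];m=((z>.005)&(z<.12)&(d['d']>0)&(W[...,0]>.25)&(W[...,0]<.85)&(abs(W[...,1])<.5)).astype(np.uint8)
    print('bench z',np.median(z[(abs(z)<.02)]))
    N,L,S,C=cv2.connectedComponentsWithStats(m)
    for i in range(1,N):
        if S[i,4]>25:
            q=W[L==i];print(C[i].round(),S[i,4],((q[:,:2].max(0)+q[:,:2].min(0))/2).round(3),np.percentile(q[:,2],[50,98]).round(3),d['p'][L==i].mean(0).round())
c,p,d=grab("wrist","w0");print(c)
E
```

```text
top [[661. 346.]
 [333. 387.]
 [335. 476.]] 0.0038984375
bench z -0.0007216439980970435
[479.  72.] 2919 [ 0.751 -0.378] [0.079 0.102] [74. 75. 74.]
[366.  59.] 427 [ 0.818 -0.078] [0.07  0.111] [67. 65. 60.]
[185.  69.] 1897 [0.812 0.399] [0.028 0.061] [53. 52. 51.]
[283.  71.] 252 [0.782 0.146] [0.019 0.027] [105.  48.  43.]
[318. 118.] 327 [0.677 0.043] [0.015 0.019] [120. 118. 115.]
[368. 116.] 224 [ 0.685 -0.091] [0.009 0.013] [66. 64. 63.]
[250. 142.] 2122 [0.612 0.224] [0.012 0.042] [132. 132. 136.]
[437. 144.] 1075 [ 0.595 -0.255] [0.04  0.061] [78. 78. 76.]
[317. 157.] 232 [0.568 0.047] [0.009 0.013] [106.  82.  56.]
[532. 155.] 251 [ 0.571 -0.493] [0.039 0.061] [48. 49. 48.]
[373. 159.] 333 [ 0.565 -0.098] [0.015 0.019] [103.  77.  46.]
[268. 189.] 446 [0.477 0.17 ] [0.022 0.027] [118.  93.  65.]
[416. 189.] 308 [ 0.486 -0.206] [0.027 0.031] [116. 115. 109.]
[315. 198.] 242 [0.466 0.051] [0.009 0.013] [122. 120. 117.]
[212. 222.] 1501 [0.391 0.309] [0.043 0.095] [71. 71. 69.]
[486. 235.] 992 [ 0.37  -0.374] [0.02  0.027] [109.  87.  57.]
[350. 248.] 2407 [ 0.337 -0.04 ] [0.
[... 1416 characters left out ...]
4 0.222] [0.013 0.043] [171. 175. 167.]
[158. 314.] 1181 [ 0.826 -0.076] [0.067 0.111] [109. 109. 102.]
[270. 376.] 667 [0.783 0.146] [0.02  0.026] [155.  83.  76.]
{'camera_matrix': array([[348.06479732,   0.        , 315.10880791],
       [  0.        , 348.06479732, 201.06074766],
       [  0.        ,   0.        ,   1.        ]]), 'world_from_camera': array([[ 2.51576567e-01,  9.34252293e-01,  2.52748658e-01,
         2.21550785e-01],
       [-9.67837179e-01,  2.43022585e-01,  6.50478143e-02,
        -5.86544196e-01],
       [-6.52562648e-04, -2.60984054e-01,  9.65342891e-01,
         3.84485467e-01],
       [ 0.00000000e+00,  0.00000000e+00,  0.00000000e+00,
         1.00000000e+00]])}
```

View pics/w0.png

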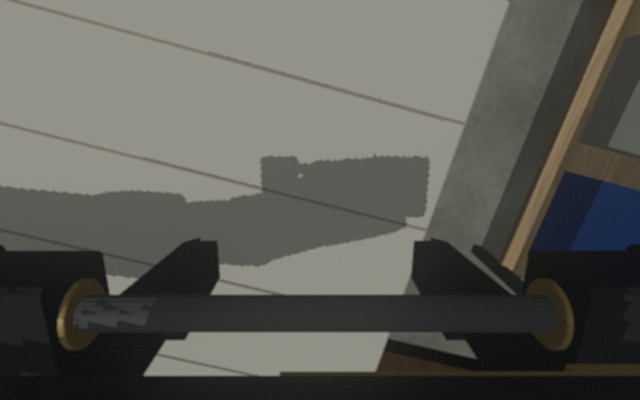

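```bash
python3 - <<'E'
from h import *
I={}
for n in("top","scene"):
    c=camera_model(n);d=np.load(f"pics/{n}0.npz");W=cloud(c,d['d']);I[n]=d['p'][:,:,::-1]
    z=W[...,2]
    for nm,(x,y),zlo in [("barrelA",(.678,.043),.012),("bar",(.687,-.092),.005),("shA",(.57,.046),.005),("barrelB",(.567,-.098),.012),("shB",(.467,.05),.005),("case",(.372,-.375),.02),("bin",(.375,.308),.035)]:
        r={"case":.1,"bin":.11}.get(nm,.065)
        m=(z>zlo)&(z<.047)&(np.hypot(W[...,0]-x,W[...,1]-y)<r)
        q=W[m][:,:2].astype(np.float32);(cx,cy),(w,h),a=cv2.minAreaRect(q)
        print(n,nm,len(q),'rect',round(cx,3),round(cy,3),round(w,3),round(h,3),round(a,1),'mean',q.mean(0).round(3))
    for nm,(x,y),zz,rr in [("cover disc",(.613,.223),(.008,.02),.09),("cov knob",(.613,.223),(.03,.06),.05),("tin",(.597,-.255),(.05,.07),.09)]:
        m=(z>zz[0])&(z<zz[1])&(np.hypot(W[...,0]-x,W[...,1]-y)<rr)
        q=W[m][:,:2].astype(np.float32);print(n,nm,len(q),[np.round(t,3) for t in cv2.minEnclosingCircle(q)],np.median(W[m][:,2]).round(4))
    m=(z>.065)&(z<.15)&(np.hypot(W[...,0]-.38,W[...,1]-.31)<.13);print(n,'knob',W[m].mean(0),W[m].min(0),W[m].max(0))
    m=(z>.051)&(z<.064)&(np.hypot(W[...,0]-.38,W[...,1]-.31)<.13);q=W[m];print(n,'arm',q.mean(0),q.min(0),q.max(0))
a=cv2.resize(I["top"][180:265,170:290],(480,340),interpolation=3);b=cv2.resize(I["scene"][190:290,385:505],(408,340),interpolation=3)
cv2.imwrite("pics/crop1.png",np.hstack([a,b])[:,:800])
E
```

```text
top barrelA 291 rect 0.677 0.045 0.07 0.032 28.6 mean [0.677 0.044]
top bar 226 rect 0.682 -0.09 0.058 0.105 10.8 mean [ 0.683 -0.088]
top shA 233 rect 0.568 0.051 0.073 0.061 0.1 mean [0.57  0.047]
top barrelB 289 rect 0.565 -0.098 0.029 0.07 89.6 mean [ 0.565 -0.098]
top shB 243 rect 0.463 0.059 0.075 0.069 4.0 mean [0.463 0.05 ]
top case 498 rect 0.371 -0.375 0.15 0.11 5.3 mean [ 0.37  -0.376]
top bin 482 rect 0.392 0.308 0.14 0.134 84.2 mean [0.39  0.306]
top cover disc 1965 [array([0.612, 0.223]), np.float64(0.071)] 0.0119
top cov knob 102 [array([0.612, 0.223]), np.float64(0.014)] 0.0415
top tin 375 [array([ 0.595, -0.255]), np.float64(0.067)] 0.0579
top knob [0.40927321 0.25211118 0.08847214] [0.39269697 0.23286706 0.0650851 ] [0.41800104 0.38002969 0.09991068]
top arm [0.40293056 0.31506925 0.05709087] [0.38036392 0.23318821 0.0511671 ] [0.4196003  0.38436401 0.06363085]
scene barrelA 515 rect 0.68 0.043 0.072 0.031 28.3 mean [0.682 0.044]
scene bar 329 rect 0.686 -0.093 0.112 0.022 80.8 mean [ 0.687 -0.086]
scene shA 312 rect 0.572 0.045 0.05 0.072 85.5 mean [0.576 0.047]
scene barrelB 334 rect 0.568 -0.099 0.033 0.072 89.8 mean [ 0.57  -0.097]
scene shB 244 rect 0.468 0.049 0.073 0.049 6.1 mean [0.467 0.049]
scene case 382 rect 0.372 -0.376 0.155 0.109 5.9 mean [ 0.377 -0.373]
scene bin 818 rect 0.393 0.311 0.143 0.138 84.6 mean [0.399 0.308]
scene cover disc 3541 [array([0.614, 0.222]), np.float64(0.07)] 0.0129
scene cov knob 199 [array([0.615, 0.222]), np.float64(0.014)] 0.0424
scene tin 602 [array([ 0.598, -0.256]), np.float64(0.068)] 0.0578
scene knob [0.41648124 0.24462059 0.08497687] [0.39432763 0.23197725 0.06502872] [0.42186007 0.37939151 0.09935755]
scene arm [0.40788254 0.31337176 0.05743628] [0.383057   0.23193237 0.05110536] [0.42156048 0.38443029 0.06396647]
```

View pics/crop1.png

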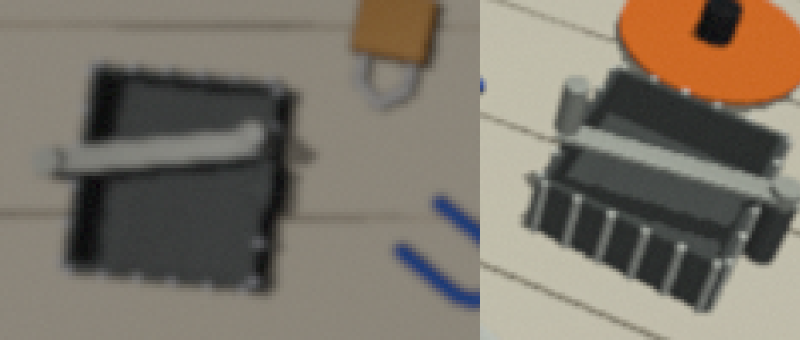

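Latch knob at about (0.41,0.24) on the bin's −y side, hinge post at +y; the gate is roughly 0.27 rad open. Next I write a planning helper and refine the knob and hinge positions.

```bash
cat >> h.py <<'E'
def plan(*wps,step=.072):
    """wps: (x,y,z,jaw yaw deg or None); prints rows in tool units, following measured pose"""
    s=get_state();p=np.array(s["tool_pos"]);r=R.from_quat(s["eef_rot"]);rows=[]
    print("at",p.round(4),"yaw",np.degrees(np.arctan2(*r.as_matrix()[1::-1,0])).round(1),"t",round(s["clock"],2),"q7",s["q"][6].round(2),"op",round(s["opening"],3),"F",np.round(s["contact_force"],1))
    for x,y,z,yaw in wps:
        ze=r.as_matrix()[:,2]
        if yaw is not None:
            m=r.as_matrix()[:,0];cur=np.degrees(np.arctan2(m[1],m[0]));d=(yaw-cur+90)%180-90
            tgt=R.from_euler('z',cur+d,degrees=True)*R.from_euler('x',180,degrees=True)
            rv=(r.inv()*tgt).as_rotvec();n=int(np.ceil(np.linalg.norm(rv)/.17));
            if np.linalg.norm(rv)>.005: print(f"  rot x{n}:",(rv/np.pi/n).round(4)); r=tgt
        t=r.inv().apply(np.array([x,y,z])-p)/.8;n=int(np.ceil(np.linalg.norm(t)/step))
        print(f"  -> {x:.3f},{y:.3f},{z:.3f} tot {t.round(4)} rows x{n}:",(t/max(n,1)).round(4));p=np.array([x,y,z])
E
python3 - <<'E'
from h import *
for n in("top","scene"):
    c=camera_model(n);d=np.load(f"pics/{n}0.npz");W=cloud(c,d['d']);z=W[...,2]
    for a,b in((.24,.09),(.376,.055)):
        m=(z>b)&(z<.15)&(np.hypot(W[...,0]-.4,W[...,1]-a)<.035);q=W[m];print(n,m.sum(),q[:,:2].min(0).round(3),q[:,:2].max(0).round(3),q.mean(0).round(4))
    # arm centreline
    m=(z>.052)&(z<.062)&(abs(W[...,1]-.31)<.045)&(abs(W[...,0]-.4)<.04);q=W[m][:,:2].astype(np.float32);print(cv2.minAreaRect(q))
    m=(z>.040)&(z<.048)&(np.hypot(W[...,0]-.385,W[...,1]-.305)<.1)&(W[...,1]<.366);print('bin',cv2.minAreaRect(W[m][:,:2].astype(np.float32)))
plan((.45,-.3,.2,None),(.45,-.1,.2,None),(.412,.243,.2,None),(.412,.243,.066,None))
E
```

```text
top 38 [0.403 0.233] [0.418 0.247] [0.4112 0.2401 0.0966]
top 102 [0.39  0.342] [0.409 0.384] [0.399  0.364  0.0595]
((0.4043913185596466, 0.31002098321914673), (0.016125017777085304, 0.09143723547458649), 5.729125499725342)
bin ((0.39092913269996643, 0.3018663227558136), (0.1268465518951416, 0.13395771384239197), 84.53599548339844)
scene 48 [0.405 0.232] [0.422 0.247] [0.4153 0.2399 0.0964]
scene 148 [0.39  0.342] [0.412 0.383] [0.4023 0.3642 0.0597]
((0.4058725833892822, 0.30987024307250977), (0.01927778124809265, 0.091633141040802), 5.819247245788574)
bin ((0.39268022775650024, 0.30329498648643494), (0.12721413373947144, 0.13780605792999268), 84.68328857421875)
at [ 0.1568 -0.6045  0.2381] yaw -75.5 t 0.15 q7 -0.22 op 1.0 F [ 0.5  0.  -0.2]
  -> 0.450,-0.300,0.200 tot [-0.2764 -0.4504  0.048 ] rows x8: [-0.0345 -0.0563  0.006 ]
  -> 0.450,-0.100,0.200 tot [-0.242  -0.0628  0.0003] rows x4: [-0.0605 -0.0157  0.0001]
  -> 0.412,0.243,0.200 tot [-0.4269 -0.0617  0.0006] rows x6: [-0.0712 -0.0103  0.0001]
  -> 0.412,0.243,0.066 tot [ 0.0002 -0.      0.1675] rows x3: [ 0.0001 -0.      0.0558]
```

>>> apply_moves([
  {"x": -0.0345, "y": -0.056, "z": 0.006, "fingers": 0},
  {"x": -0.0345, "y": -0.056, "z": 0.006},
  {"x": -0.0345, "y": -0.056, "z": 0.006},
  {"x": -0.0345, "y": -0.056, "z": 0.006},
  {"x": -0.0345, "y": -0.056, "z": 0.006},
  {"x": -0.0345, "y": -0.056, "z": 0.006},
  {"x": -0.0345, "y": -0.056, "z": 0.006},
  {"x": -0.0345, "y": -0.056, "z": 0.006},
])

```text
schema error: expected keys x, y, z, wx, wy, wz, fingers
```

>>> apply_moves([
  {"x": -0.06, "y": -0.016},
  {"x": -0.06, "y": -0.016},
  {"x": -0.06, "y": -0.016},
  {"x": -0.06, "y": -0.016},
  {"x": -0.07, "y": -0.01},
  {"x": -0.07, "y": -0.01},
  {"x": -0.07, "y": -0.01},
  {"x": -0.07, "y": -0.01},
])

```text
schema error: expected keys x, y, z, wx, wy, wz, fingers
```

>>> apply_moves([
  {"x": -0.0345, "y": -0.056, "z": 0.006, "wx": 0, "wy": 0, "wz": 0, "fingers": 0},
  {"x": -0.0345, "y": -0.056, "z": 0.006, "wx": 0, "wy": 0, "wz": 0, "fingers": 0},
  {"x": -0.0345, "y": -0.056, "z": 0.006, "wx": 0, "wy": 0, "wz": 0, "fingers": 0},
  {"x": -0.0345, "y": -0.056, "z": 0.006, "wx": 0, "wy": 0, "wz": 0, "fingers": 0},
  {"x": -0.0345, "y": -0.056, "z": 0.006, "wx": 0, "wy": 0, "wz": 0, "fingers": 0},
  {"x": -0.0345, "y": -0.056, "z": 0.006, "wx": 0, "wy": 0, "wz": 0, "fingers": 0},
  {"x": -0.0345, "y": -0.056, "z": 0.006, "wx": 0, "wy": 0, "wz": 0, "fingers": 0},
  {"x": -0.0345, "y": -0.056, "z": 0.006, "wx": 0, "wy": 0, "wz": 0, "fingers": 0},
], force=10)

```text
clock: 1.15
tool_pos: [0.4535, -0.2976, 0.1963]
eef_rot: [0.787, -0.617, -0.001, 0.001]
contact_force: [0.3, -0.3, -0.5]
opening: 0.499
```

>>> apply_moves([
  {"x": -0.06, "y": -0.016, "z": 0, "wx": 0, "wy": 0, "wz": 0, "fingers": 0},
  {"x": -0.06, "y": -0.016, "z": 0, "wx": 0, "wy": 0, "wz": 0, "fingers": 0},
  {"x": -0.06, "y": -0.016, "z": 0, "wx": 0, "wy": 0, "wz": 0, "fingers": 0},
  {"x": -0.06, "y": -0.016, "z": 0, "wx": 0, "wy": 0, "wz": 0, "fingers": 0},
  {"x": -0.07, "y": -0.01, "z": 0, "wx": 0, "wy": 0, "wz": 0, "fingers": 0},
  {"x": -0.07, "y": -0.01, "z": 0, "wx": 0, "wy": 0, "wz": 0, "fingers": 0},
  {"x": -0.07, "y": -0.01, "z": 0, "wx": 0, "wy": 0, "wz": 0, "fingers": 0},
  {"x": -0.07, "y": -0.01, "z": 0, "wx": 0, "wy": 0, "wz": 0, "fingers": 0},
])

```text
clock: 2.15
tool_pos: [0.4376, 0.1401, 0.195]
eef_rot: [0.788, -0.616, 0.001, -0.001]
contact_force: [0.9, -0.2, 1.0]
opening: 0.501
```

```bash
python3 - <<'E'
from h import *
plan((.413,.240,.15,None),(.413,.240,.066,None))
E
```

```text
at [0.4376 0.1401 0.195 ] yaw -76.1 t 2.15 q7 -1.75 op 0.501 F [ 0.9 -0.2  1. ]
  -> 0.413,0.240,0.150 tot [-0.1287  0.      0.0561] rows x2: [-0.0643  0.      0.0281]
  -> 0.413,0.240,0.066 tot [-1.00e-04  3.00e-04  1.05e-01] rows x2: [-0.      0.0002  0.0525]
```

>>> apply_moves([
  {"x": -0.064, "y": 0, "z": 0.028, "wx": 0, "wy": 0, "wz": 0, "fingers": 0},
  {"x": -0.064, "y": 0, "z": 0.028, "wx": 0, "wy": 0, "wz": 0, "fingers": 0},
  {"x": 0, "y": 0, "z": 0.04, "wx": 0, "wy": 0, "wz": 0, "fingers": 0},
  {"x": 0, "y": 0, "z": 0.04, "wx": 0, "wy": 0, "wz": 0, "fingers": 0},
  {"x": 0, "y": 0, "z": 0.023, "wx": 0, "wy": 0, "wz": 0, "fingers": 0},
  {"x": 0, "y": 0, "z": 0, "wx": 0, "wy": 0, "wz": 0, "fingers": -0.6},
  {"x": 0, "y": 0, "z": 0, "wx": 0, "wy": 0, "wz": 0, "fingers": -0.7},
  {"x": 0, "y": 0, "z": 0, "wx": 0, "wy": 0, "wz": 0, "fingers": -0.9},
], force=8)

```text
clock: 3.15
tool_pos: [0.4106, 0.2417, 0.0638]
eef_rot: [0.789, -0.614, 0.003, 0.004]
contact_force: [1.4, -9.1, -5.8]
opening: 0.186
```

```bash
python3 - <<'E'
from h import *
H=np.array([.399,.3743])
s=get_state();z=s["tool_pos"][2];p=s["tool_pos"][:2]-H;a0=np.degrees(np.arctan2(p[1],p[0]));print(np.hypot(*p),a0)
plan(*[(H[0]+.135*np.cos(np.radians(a)),H[1]+.135*np.sin(np.radians(a)),z,None) for a in (-72,-59,-46,-33,-20,-8,4)])
E
```

```text
0.13314975432038575 -84.98365049859748
at [0.4106 0.2417 0.0638] yaw -75.8 t 3.15 q7 -1.93 op 0.186 F [ 1.4 -9.1 -5.8]
  -> 0.441,0.246,0.064 tot [ 0.0041 -0.0377 -0.0001] rows x1: [ 0.0041 -0.0377 -0.0001]
  -> 0.469,0.259,0.064 tot [-0.0069 -0.0376 -0.0002] rows x1: [-0.0069 -0.0376 -0.0002]
  -> 0.493,0.277,0.064 tot [-0.0151 -0.0351 -0.0002] rows x1: [-0.0151 -0.0351 -0.0002]
  -> 0.512,0.301,0.064 tot [-0.0226 -0.0308 -0.0003] rows x1: [-0.0226 -0.0308 -0.0003]
  -> 0.526,0.328,0.064 tot [-0.029  -0.0249 -0.0003] rows x1: [-0.029  -0.0249 -0.0003]
  -> 0.533,0.356,0.064 tot [-0.0311 -0.0167 -0.0003] rows x1: [-0.0311 -0.0167 -0.0003]
  -> 0.534,0.384,0.064 tot [-0.0339 -0.0098 -0.0003] rows x1: [-0.0339 -0.0098 -0.0003]
```

>>> apply_moves([
  {"x": 0.003, "y": -0.038, "z": -0.001, "wx": 0, "wy": 0, "wz": 0, "fingers": -0.9},
  {"x": -0.007, "y": -0.038, "z": 0, "wx": 0, "wy": 0, "wz": 0, "fingers": -0.9},
  {"x": -0.015, "y": -0.035, "z": 0, "wx": 0, "wy": 0, "wz": 0, "fingers": -0.9},
  {"x": -0.023, "y": -0.031, "z": 0, "wx": 0, "wy": 0, "wz": 0, "fingers": -0.9},
])

```text
clock: 3.65
tool_pos: [0.5124, 0.2947, 0.0651]
eef_rot: [0.787, -0.616, 0.003, 0.01]
contact_force: [2.1, -2.2, -5.5]
opening: 0.178
```

```bash
python3 - <<'E'
from h import *
H=np.array([.399,.3743])
s=get_state();z=s["tool_pos"][2];p=s["tool_pos"][:2]-H;a0=np.degrees(np.arctan2(p[1],p[0]));print(np.hypot(*p),a0)
plan(*[(H[0]+.135*np.cos(np.radians(a)),H[1]+.135*np.sin(np.radians(a)),.064,None) for a in (a0+(5-a0)*k/4 for k in (1,2,3,4))])
E
```

```text
0.13857233705749883 -35.056876840670256
at [0.5124 0.2947 0.0651] yaw -76.1 t 3.65 q7 -1.92 op 0.178 F [ 2.1 -2.2 -5.5]
  -> 0.521,0.317,0.064 tot [-0.0246 -0.0175  0.0007] rows x1: [-0.0246 -0.0175  0.0007]
  -> 0.529,0.339,0.064 tot [-0.0244 -0.0164 -0.0006] rows x1: [-0.0244 -0.0164 -0.0006]
  -> 0.533,0.363,0.064 tot [-0.0269 -0.0119 -0.0006] rows x1: [-0.0269 -0.0119 -0.0006]
  -> 0.533,0.386,0.064 tot [-0.0286 -0.0071 -0.0006] rows x1: [-0.0286 -0.0071 -0.0006]
```

>>> apply_moves([
  {"x": -0.025, "y": -0.018, "z": 0, "wx": 0, "wy": 0, "wz": 0, "fingers": -0.9},
  {"x": -0.025, "y": -0.016, "z": 0, "wx": 0, "wy": 0, "wz": 0, "fingers": -0.9},
  {"x": -0.027, "y": -0.012, "z": 0, "wx": 0, "wy": 0, "wz": 0, "fingers": -0.9},
  {"x": -0.028, "y": -0.006, "z": 0, "wx": 0, "wy": 0, "wz": 0, "fingers": -0.9},
  {"x": 0, "y": 0, "z": 0, "wx": 0, "wy": 0, "wz": 0, "fingers": -0.2},
  {"x": 0, "y": 0, "z": 0, "wx": 0, "wy": 0, "wz": 0, "fingers": -0.2},
  {"x": 0, "y": 0, "z": -0.06, "wx": 0, "wy": 0, "wz": 0, "fingers": 1},
  {"x": 0, "y": 0, "z": -0.06, "wx": 0, "wy": 0, "wz": 0, "fingers": 1},
])

```text
clock: 4.65
tool_pos: [0.5399, 0.3786, 0.1619]
eef_rot: [0.784, -0.62, 0.009, 0.014]
contact_force: [-0.5, 0.1, -0.1]
opening: 0.601
```

```bash
cat >> h.py <<'E'
def parts(names=("top","scene"),save=None):
    """rect per part per camera from height band; prints"""
    out=[]
    for n in names:
        c,p,d=grab(n,save and save+n);W=cloud(c,d);z=W[...,2]
        m=((z>.0045)&(z<.026)&(d>0)&(W[...,0]>.3)&(W[...,0]<.82)&(abs(W[...,1])<.5)).astype(np.uint8)
        N,L,S,C=cv2.connectedComponentsWithStats(m,connectivity=8)
        for i in range(1,N):
            if 60<S[i,4]<1000:
                q=W[L==i]; hi=np.percentile(q[:,2],90); k=q[q[:,2]>(.012 if hi>.0145 else .006)]
                if len(k)<30: continue
                (cx,cy),(w,h),a=cv2.minAreaRect(k[:,:2].astype(np.float32))
                if w<h: w,h,a=h,w,a-90
                print(n,C[i].round(),S[i,4],"c %.3f %.3f L %.3f W %.3f long %.1f top %.3f"%(cx,cy,w,h,(a+90)%180-90,hi),"mean",k[:,:2].mean(0).round(3),"rgb",p[L==i].mean(0).round())
E
python3 - <<'E'
from h import *
c,p,d=grab("top");W=cloud(c,d)
m=(W[...,2]>.085)&(W[...,2]<.105)&(np.hypot(W[...,0]-.53,W[...,1]-.38)<.03);print('knob',W[m][:,:2].mean(0) if m.any() else None)
parts()
plan((.467,.05,.16,-84),)
E
```

```text
knob [0.53177285 0.38007846]
top [159.  69.] 71 c 0.812 0.478 L 0.038 W 0.021 long -83.4 top 0.025 mean [0.811 0.478] rgb [60. 60. 59.]
top [279.  80.] 144 c 0.767 0.152 L 0.115 W 0.021 long -17.2 top 0.022 mean [0.782 0.15 ] rgb [112.  80.  73.]
top [192.  80.] 274 c 0.779 0.395 L 0.204 W 0.041 long -78.8 top 0.023 mean [0.78  0.388] rgb [43. 41. 40.]
top [453.  85.] 159 c 0.769 -0.310 L 0.099 W 0.014 long 33.5 top 0.024 mean [ 0.766 -0.31 ] rgb [60. 59. 57.]
top [318. 118.] 329 c 0.677 0.044 L 0.070 W 0.031 long 27.5 top 0.018 mean [0.678 0.044] rgb [133. 131. 128.]
top [368. 116.] 221 c 0.685 -0.092 L 0.109 W 0.024 long 83.1 top 0.011 mean [ 0.683 -0.087] rgb [75. 73. 72.]
top [446. 137.] 228 c 0.623 -0.277 L 0.123 W 0.057 long 51.5 top 0.023 mean [ 0.63  -0.287] rgb [88. 88. 86.]
top [419. 163.] 114 c 0.560 -0.223 L 0.116 W 0.036 long 47.5 top 0.023 mean [ 0.555 -0.218] rgb [76. 75. 70.]
top [317. 157.] 235 c 0.568 0.047 L 0.072 W 0.050 long -2.9 top 0.012 mean [0.57  0.046] rgb [118.  92.  64.]
top [373. 159.] 332 c 0.565 -0.097 L 0.069 W 0.029 long -0.4 top 0.018 mean [ 0.565 -
[... 2085 characters left out ...]
long -3.1 top 0.012 mean [0.576 0.047] rgb [145. 112.  74.]
scene [427. 264.] 417 c 0.458 0.296 L 0.125 W 0.010 long 84.9 top 0.024 mean [0.457 0.297] rgb [68. 71. 68.]
scene [213. 271.] 331 c 0.686 -0.093 L 0.111 W 0.022 long 81.1 top 0.012 mean [ 0.687 -0.086] rgb [80. 82. 81.]
scene [266. 294.] 574 c 0.680 0.043 L 0.073 W 0.031 long 29.3 top 0.018 mean [0.682 0.044] rgb [166. 169. 162.]
scene [286. 364.] 310 c 0.768 0.153 L 0.113 W 0.022 long -17.1 top 0.023 mean [0.779 0.153] rgb [166. 139. 130.]
at [0.5417 0.38   0.1638] yaw -76.7 t 4.8 q7 -2.0 op 0.74 F [ 0.2 -0.9 -0.7]
  rot x1: [ 0.0007 -0.0093  0.0407]
  -> 0.467,0.050,0.160 tot [0.4005 0.136  0.0047] rows x6: [0.0668 0.0227 0.0008]
```

>>> apply_moves([
  {"x": 0, "y": 0, "z": -0.01, "wx": 0, "wy": -0.009, "wz": 0.041, "fingers": 1},
  {"x": 0.067, "y": 0.023, "z": 0, "wx": 0, "wy": 0, "wz": 0, "fingers": 1},
  {"x": 0.067, "y": 0.023, "z": 0, "wx": 0, "wy": 0, "wz": 0, "fingers": 1},
  {"x": 0.067, "y": 0.023, "z": 0, "wx": 0, "wy": 0, "wz": 0, "fingers": 1},
  {"x": 0.067, "y": 0.023, "z": 0, "wx": 0, "wy": 0, "wz": 0, "fingers": 1},
  {"x": 0.067, "y": 0.023, "z": 0.025, "wx": 0, "wy": 0, "wz": 0, "fingers": 1},
  {"x": 0.067, "y": 0.023, "z": 0.025, "wx": 0, "wy": 0, "wz": 0, "fingers": 1},
], force=25)

```text
clock: 5.68
tool_pos: [0.4555, 0.0391, 0.1282]
eef_rot: [0.743, -0.67, -0.003, 0.005]
contact_force: [0.7, -0.8, 0.1]
opening: 1.001
```

```bash
python3 - <<'E'
from h import *
plan((.463,.049,.06,-84.6),(.463,.049,.005,None),(.463,.049,.13,None),(.392,.3026,.13,-95.4),(.392,.3026,.014,None))
E
```

```text
at [0.4555 0.0391 0.1282] yaw -84.1 t 5.67 q7 -1.65 op 1.001 F [ 0.7 -0.8  0.1]
  rot x1: [ 0.0034 -0.0007  0.0029]
  -> 0.463,0.049,0.060 tot [-0.0114 -0.0105  0.0853] rows x2: [-0.0057 -0.0052  0.0426]
  -> 0.463,0.049,0.005 tot [-0.     -0.      0.0687] rows x1: [-0.     -0.      0.0687]
  -> 0.463,0.049,0.130 tot [ 0.      0.     -0.1562] rows x3: [ 0.      0.     -0.0521]
  rot x2: [ 0.   -0.    0.03]
  -> 0.392,0.303,0.130 tot [-0.3072  0.1182  0.    ] rows x5: [-0.0614  0.0236  0.    ]
  -> 0.392,0.303,0.014 tot [ 0.    -0.     0.145] rows x3: [ 0.     -0.      0.0483]
```

>>> apply_moves([
  {"x": -0.0057, "y": -0.0052, "z": 0.04, "wx": 0.003, "wy": 0, "wz": 0.003, "fingers": 1},
  {"x": -0.0057, "y": -0.0052, "z": 0.04, "wx": 0, "wy": 0, "wz": 0, "fingers": 1},
  {"x": 0, "y": 0, "z": 0.045, "wx": 0, "wy": 0, "wz": 0, "fingers": 1},
  {"x": 0, "y": 0, "z": 0.028, "wx": 0, "wy": 0, "wz": 0, "fingers": 1},
  {"x": 0, "y": 0, "z": 0, "wx": 0, "wy": 0, "wz": 0, "fingers": 0},
  {"x": 0, "y": 0, "z": 0, "wx": 0, "wy": 0, "wz": 0, "fingers": 0},
  {"x": 0, "y": 0, "z": 0, "wx": 0, "wy": 0, "wz": 0, "fingers": 0},
  {"x": 0, "y": 0, "z": 0, "wx": 0, "wy": 0, "wz": 0, "fingers": 0},
])

```text
clock: 6.68
tool_pos: [0.4548, 0.0371, 0.0019]
eef_rot: [0.733, -0.68, -0.007, 0.013]
contact_force: [0.8, -0.4, -0.5]
opening: 0.572
```

>>> apply_moves([
  {"x": 0, "y": 0, "z": -0.03, "wx": 0, "wy": 0, "wz": 0, "fingers": 0},
  {"x": 0, "y": 0, "z": -0.06, "wx": 0, "wy": 0, "wz": 0, "fingers": 0},
  {"x": 0, "y": 0, "z": -0.06, "wx": 0, "wy": 0, "wz": 0, "fingers": 0},
])

```text
clock: 7.05
tool_pos: [0.4562, 0.0375, 0.1224]
eef_rot: [0.734, -0.679, -0.009, 0.016]
contact_force: [1.1, -0.1, -0.8]
opening: 0.557
```

```bash
python3 - <<'E'
from h import *
plan((.392,.3026,.13,-95.4),(.392,.3026,.014,None))
grab("wrist","w1")
E
```

```text
at [0.4562 0.0375 0.1224] yaw -85.6 t 7.05 q7 -1.88 op 0.557 F [ 1.1 -0.1 -0.8]
  rot x2: [ 0.0056 -0.0018  0.0272]
  -> 0.392,0.303,0.130 tot [-0.3223  0.111  -0.0095] rows x5: [-0.0645  0.0222 -0.0019]
  -> 0.392,0.303,0.014 tot [ 0.    -0.     0.145] rows x3: [ 0.     -0.      0.0483]
```

View pics/w1.png

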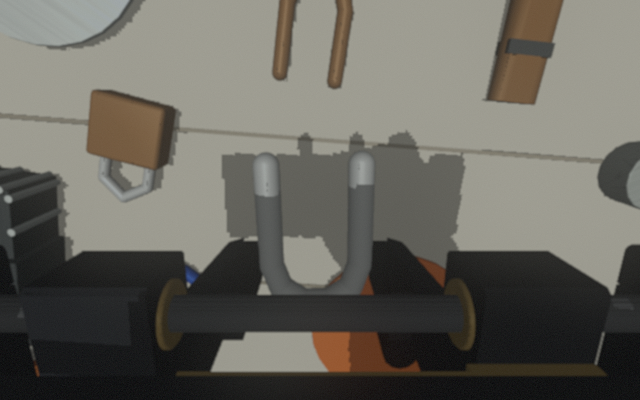

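>>> apply_moves([
  {"x": 0, "y": 0, "z": -0.01, "wx": 0.006, "wy": -0.002, "wz": 0.027, "fingers": 0},
  {"x": -0.062, "y": 0.022, "z": 0, "wx": 0.006, "wy": 0, "wz": 0.027, "fingers": 0},
  {"x": -0.064, "y": 0.025, "z": 0, "wx": 0, "wy": 0, "wz": 0, "fingers": 0},
  {"x": -0.064, "y": 0.025, "z": 0, "wx": 0, "wy": 0, "wz": 0, "fingers": 0},
  {"x": -0.064, "y": 0.025, "z": 0, "wx": 0, "wy": 0, "wz": 0, "fingers": 0},
  {"x": -0.064, "y": 0.025, "z": 0, "wx": 0, "wy": 0, "wz": 0, "fingers": 0},
  {"x": 0, "y": 0, "z": 0, "wx": 0, "wy": 0, "wz": 0, "fingers": 0},
  {"x": 0, "y": 0, "z": 0, "wx": 0, "wy": 0, "wz": 0, "fingers": 0},
])

```text
clock: 8.1
tool_pos: [0.3846, 0.3041, 0.1359]
eef_rot: [-0.668, 0.744, -0.009, 0.007]
contact_force: [0.9, -0.5, -0.4]
opening: 0.565
```

```bash
python3 - <<'E'
from h import *
plan((.383,.303,.10,-95.4),(.383,.303,.014,None))
E
```

```text
at [0.3846 0.3041 0.1359] yaw -96.2 t 8.1 q7 -2.4 op 0.565 F [ 0.9 -0.5 -0.4]
  rot x1: [-0.0072 -0.0006 -0.0043]
  -> 0.383,0.303,0.100 tot [0.0016 0.0018 0.0448] rows x1: [0.0016 0.0018 0.0448]
  -> 0.383,0.303,0.014 tot [ 0.     -0.      0.1075] rows x2: [ 0.     -0.      0.0538]
```

>>> apply_moves([
  {"x": 0.0016, "y": 0.002, "z": 0.045, "wx": -0.007, "wy": 0, "wz": -0.004, "fingers": 0},
  {"x": 0, "y": 0, "z": 0.045, "wx": 0, "wy": 0, "wz": 0, "fingers": 0},
  {"x": 0, "y": 0, "z": 0.04, "wx": 0, "wy": 0, "wz": 0, "fingers": 0},
])

```text
clock: 8.48
tool_pos: [0.3878, 0.2996, 0.0319]
eef_rot: [-0.67, 0.742, -0.002, 0.002]
contact_force: [0.4, 0.4, -1.2]
opening: 0.554
```

```bash
python3 - <<'E'
from h import *
plan((.383,.303,.014,-95.4))
E
```

```text
at [0.3878 0.2996 0.0319] yaw -95.8 t 8.47 q7 -2.37 op 0.554 F [ 0.4  0.4 -1.2]
  rot x1: [-0.0019  0.0004 -0.0024]
  -> 0.383,0.303,0.014 tot [-0.0037  0.0064  0.0224] rows x1: [-0.0037  0.0064  0.0224]
```

Down, release with a small opening, then up.

>>> apply_moves([
  {"x": -0.004, "y": 0.006, "z": 0.02, "wx": 0, "wy": 0, "wz": 0, "fingers": 0},
  {"x": 0, "y": 0, "z": 0, "wx": 0, "wy": 0, "wz": 0, "fingers": 0.28},
  {"x": 0, "y": 0, "z": 0, "wx": 0, "wy": 0, "wz": 0, "fingers": 0.28},
  {"x": 0, "y": 0, "z": -0.05, "wx": 0, "wy": 0, "wz": 0, "fingers": 0.28},
  {"x": 0, "y": 0, "z": -0.06, "wx": 0, "wy": 0, "wz": 0, "fingers": 0.28},
  {"x": 0, "y": 0, "z": -0.06, "wx": 0, "wy": 0, "wz": 0, "fingers": 1},
])

```text
clock: 9.22
tool_pos: [0.3847, 0.295, 0.1536]
eef_rot: [-0.666, 0.746, -0.004, -0.002]
contact_force: [-0.2, 0.7, 0.3]
opening: 0.731
```

```bash
python3 - <<'E'
from h import *
grab("wrist","w2");parts()
plan((.574,.046,.12,87),)
E
```

```text
top [159.  69.] 66 c 0.811 0.477 L 0.037 W 0.018 long -86.5 top 0.025 mean [0.811 0.476] rgb [59. 59. 58.]
top [191.  80.] 294 c 0.779 0.394 L 0.203 W 0.042 long -77.9 top 0.024 mean [0.78  0.386] rgb [42. 41. 39.]
top [279.  80.] 139 c 0.770 0.159 L 0.115 W 0.021 long -26.7 top 0.022 mean [0.782 0.15 ] rgb [109.  79.  73.]
top [453.  85.] 167 c 0.771 -0.312 L 0.099 W 0.012 long 29.2 top 0.025 mean [ 0.766 -0.31 ] rgb [59. 59. 57.]
top [318. 118.] 327 c 0.678 0.044 L 0.070 W 0.031 long 28.2 top 0.018 mean [0.677 0.044] rgb [130. 128. 124.]
top [368. 116.] 221 c 0.681 -0.092 L 0.109 W 0.020 long 76.7 top 0.011 mean [ 0.683 -0.088] rgb [72. 70. 69.]
top [446. 136.] 228 c 0.622 -0.277 L 0.123 W 0.058 long 49.6 top 0.024 mean [ 0.629 -0.289] rgb [83. 83. 81.]
top [420. 162.] 109 c 0.563 -0.222 L 0.119 W 0.039 long 44.4 top 0.024 mean [ 0.557 -0.217] rgb [74. 72. 67.]
top [317. 157.] 236 c 0.568 0.046 L 0.072 W 0.049 long -3.5 top 0.012 mean [0.57  0.046] rgb [114.  89.  61.]
top [373. 159.] 335 c 0.565 -0.098 L 0.069 W 0.031 long -3.1 top 0.018 mean [ 0.565 -0.098] rgb [112.  84.  52.]
t
[... 1522 characters left out ...]
 top 0.012 mean [0.576 0.047] rgb [143. 110.  73.]
scene [427. 264.] 411 c 0.457 0.296 L 0.125 W 0.009 long 84.6 top 0.024 mean [0.458 0.298] rgb [69. 71. 69.]
scene [213. 271.] 331 c 0.687 -0.093 L 0.110 W 0.021 long 82.1 top 0.012 mean [ 0.687 -0.086] rgb [79. 80. 80.]
scene [266. 294.] 574 c 0.680 0.043 L 0.073 W 0.031 long 28.4 top 0.018 mean [0.682 0.044] rgb [163. 166. 159.]
scene [286. 364.] 312 c 0.768 0.153 L 0.112 W 0.022 long -17.2 top 0.024 mean [0.779 0.153] rgb [164. 136. 127.]
at [0.3862 0.2963 0.1544] yaw -96.5 t 9.38 q7 -2.38 op 0.866 F [ 0.4  0.  -0.5]
  rot x1: [-0.0023 -0.001  -0.0195]
  -> 0.574,0.046,0.120 tot [ 0.3002 -0.2508  0.0429] rows x6: [ 0.05   -0.0418  0.0072]
```

View pics/w2.png

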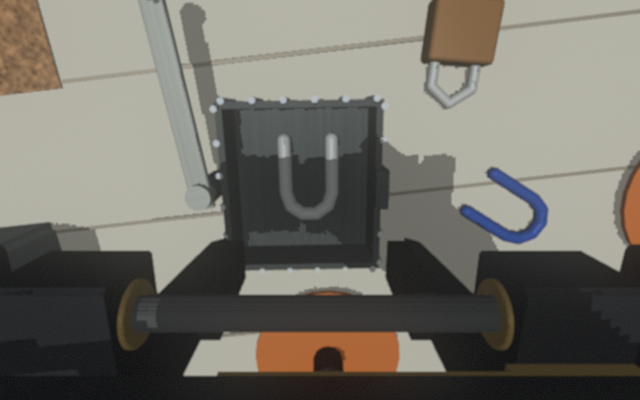

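>>> apply_moves([
  {"x": 0.05, "y": -0.042, "z": 0.004, "wx": -0.002, "wy": 0, "wz": -0.019, "fingers": 1},
  {"x": 0.05, "y": -0.042, "z": 0.004, "wx": 0, "wy": 0, "wz": 0, "fingers": 1},
  {"x": 0.05, "y": -0.042, "z": 0.004, "wx": 0, "wy": 0, "wz": 0, "fingers": 1},
  {"x": 0.05, "y": -0.042, "z": 0.004, "wx": 0, "wy": 0, "wz": 0, "fingers": 1},
  {"x": 0.05, "y": -0.042, "z": 0.004, "wx": 0, "wy": 0, "wz": 0, "fingers": 1},
  {"x": 0.05, "y": -0.042, "z": 0.004, "wx": 0, "wy": 0, "wz": 0, "fingers": 1},
  {"x": 0, "y": 0, "z": 0.03, "wx": 0, "wy": 0, "wz": 0, "fingers": 1},
])

```text
clock: 10.25
tool_pos: [0.5771, 0.0352, 0.1073]
eef_rot: [-0.689, 0.724, -0.001, -0.001]
contact_force: [-0.8, 0.3, -0.5]
opening: 1.001
```

```bash
sed -i 's/^                print(n,C\[i\]/                if not(.06<w<.115 and (h<.036 and len(k)>200 or .045<h<.053)): continue\n                print(n,C[i]/' h.py; python3 - <<'E'
from h import *
parts(("top",))
plan((.574,.046,.07,-93.2),(.574,.046,.005,None))
E
```

```text
at [0.5728 0.0376 0.1035] yaw -92.6 t 10.3 q7 -1.86 op 0.999 F [-1.1  0.8 -2. ]
  rot x1: [ 0.0031 -0.0009  0.0031]
  -> 0.574,0.046,0.070 tot [-0.0105 -0.0009  0.0419] rows x1: [-0.0105 -0.0009  0.0419]
  -> 0.574,0.046,0.005 tot [-0.     -0.      0.0812] rows x2: [-0.     -0.      0.0406]
```

>>> apply_moves([
  {"x": -0.011, "y": 0, "z": 0.04, "wx": 0.003, "wy": 0, "wz": 0.003, "fingers": 1},
  {"x": 0, "y": 0, "z": 0.04, "wx": 0, "wy": 0, "wz": 0, "fingers": 1},
  {"x": 0, "y": 0, "z": 0.03, "wx": 0, "wy": 0, "wz": 0, "fingers": 1},
])

```text
clock: 10.68
tool_pos: [0.571, 0.047, 0.0126]
eef_rot: [-0.687, 0.726, 0.0, -0.001]
contact_force: [0.3, -0.1, 0.7]
opening: 1.0
```

```bash
python3 - <<'E'
from h import *
plan((.574,.046,.006,-93.2))
E
```

```text
at [0.571  0.047  0.0126] yaw -93.2 t 10.68 q7 -1.89 op 1.0 F [ 0.3 -0.1  0.7]
  -> 0.574,0.046,0.006 tot [ 0.001  -0.0039  0.0082] rows x1: [ 0.001  -0.0039  0.0082]
```

>>> apply_moves([
  {"x": 0, "y": -0.003, "z": 0.009, "wx": 0, "wy": 0, "wz": 0, "fingers": 1},
  {"x": 0, "y": 0, "z": 0, "wx": 0, "wy": 0, "wz": 0, "fingers": 0},
  {"x": 0, "y": 0, "z": 0, "wx": 0, "wy": 0, "wz": 0, "fingers": 0},
  {"x": 0, "y": 0, "z": 0, "wx": 0, "wy": 0, "wz": 0, "fingers": 0},
  {"x": 0, "y": 0, "z": 0, "wx": 0, "wy": 0, "wz": 0, "fingers": 0},
  {"x": 0, "y": 0, "z": -0.03, "wx": 0, "wy": 0, "wz": 0, "fingers": 0},
  {"x": 0, "y": 0, "z": -0.06, "wx": 0, "wy": 0, "wz": 0, "fingers": 0},
  {"x": 0, "y": 0, "z": -0.07, "wx": 0, "wy": 0, "wz": 0, "fingers": 0},
])

```text
clock: 11.68
tool_pos: [0.5699, 0.0475, 0.1336]
eef_rot: [-0.688, 0.726, 0.004, -0.006]
contact_force: [-0.2, -0.0, -1.6]
opening: 0.551
```

```bash
python3 - <<'E'
from h import *
plan((.392,.303,.13,-95.4),(.392,.303,.014,None))
E
```

```text
at [0.5699 0.0475 0.1336] yaw -93.1 t 11.68 q7 -1.88 op 0.551 F [-0.2 -0.  -1.6]
  rot x1: [ 0.0042 -0.001   0.0129]
  -> 0.392,0.303,0.130 tot [-0.2971  0.2514  0.0045] rows x6: [-0.0495  0.0419  0.0007]
  -> 0.392,0.303,0.014 tot [ 0.    -0.     0.145] rows x3: [ 0.     -0.      0.0483]
```

>>> apply_moves([
  {"x": -0.05, "y": 0.042, "z": 0, "wx": 0.004, "wy": 0, "wz": 0.013, "fingers": 0},
  {"x": -0.05, "y": 0.042, "z": 0, "wx": 0, "wy": 0, "wz": 0, "fingers": 0},
  {"x": -0.05, "y": 0.042, "z": 0, "wx": 0, "wy": 0, "wz": 0, "fingers": 0},
  {"x": -0.05, "y": 0.042, "z": 0, "wx": 0, "wy": 0, "wz": 0, "fingers": 0},
  {"x": -0.05, "y": 0.042, "z": 0, "wx": 0, "wy": 0, "wz": 0, "fingers": 0},
  {"x": -0.05, "y": 0.042, "z": 0, "wx": 0, "wy": 0, "wz": 0, "fingers": 0},
  {"x": 0, "y": 0, "z": 0.02, "wx": 0, "wy": 0, "wz": 0, "fingers": 0},
])

```text
clock: 12.55
tool_pos: [0.3922, 0.3141, 0.1234]
eef_rot: [-0.671, 0.741, -0.004, 0.008]
contact_force: [1.2, -0.8, -1.1]
opening: 0.552
```

```bash
python3 - <<'E'
from h import *
plan((.392,.303,.07,-95.4),(.392,.303,.025,None))
E
```

```text
at [0.3922 0.3141 0.1234] yaw -95.7 t 12.55 q7 -2.39 op 0.552 F [ 1.2 -0.8 -1.1]
  rot x1: [-0.0054  0.0021 -0.0017]
  -> 0.392,0.303,0.070 tot [ 0.0138 -0.0011  0.0667] rows x1: [ 0.0138 -0.0011  0.0667]
  -> 0.392,0.303,0.025 tot [ 0.     -0.      0.0562] rows x1: [ 0.     -0.      0.0562]
```

>>> apply_moves([
  {"x": 0.011, "y": 0, "z": 0.03, "wx": -0.005, "wy": 0.002, "wz": 0, "fingers": 0},
  {"x": 0, "y": 0, "z": 0.04, "wx": 0, "wy": 0, "wz": 0, "fingers": 0},
  {"x": 0, "y": 0, "z": 0.04, "wx": 0, "wy": 0, "wz": 0, "fingers": 0},
])

```text
clock: 12.92
tool_pos: [0.3922, 0.3084, 0.0353]
eef_rot: [-0.672, 0.74, 0.0, 0.004]
contact_force: [-1.3, 0.7, -0.9]
opening: 0.555
```

```bash
python3 - <<'E'
from h import *
plan((.392,.303,.025,-95.4))
E
```

```text
at [0.3922 0.3084 0.0353] yaw -95.5 t 12.93 q7 -2.38 op 0.555 F [-1.3  0.7 -0.9]
  rot x1: [-0.0015  0.0017 -0.0005]
  -> 0.392,0.303,0.025 tot [ 0.0067 -0.0003  0.0129] rows x1: [ 0.0067 -0.0003  0.0129]
```

>>> apply_moves([
  {"x": 0.006, "y": 0, "z": 0.012, "wx": 0, "wy": 0, "wz": 0, "fingers": 0},
  {"x": 0, "y": 0, "z": 0, "wx": 0, "wy": 0, "wz": 0, "fingers": 0.28},
  {"x": 0, "y": 0, "z": 0, "wx": 0, "wy": 0, "wz": 0, "fingers": 0.28},
  {"x": 0, "y": 0, "z": -0.05, "wx": 0, "wy": 0, "wz": 0, "fingers": 0.28},
  {"x": 0, "y": 0, "z": -0.06, "wx": 0, "wy": 0, "wz": 0, "fingers": 0.28},
  {"x": 0, "y": 0, "z": -0.06, "wx": 0, "wy": 0, "wz": 0, "fingers": 1},
])

```text
clock: 13.68
tool_pos: [0.3906, 0.3019, 0.1654]
eef_rot: [-0.672, 0.74, 0.0, 0.002]
contact_force: [1.5, 0.8, -0.1]
opening: 0.73
```

```bash
python3 - <<'E'
from h import *
grab("wrist","w3");parts()
plan((.55,.15,.15,-61),(.679,.0435,.12,-61))
E
```

```text
top [318. 117.] 323 c 0.677 0.044 L 0.071 W 0.032 long 28.8 top 0.018 mean [0.677 0.044] rgb [129. 127. 124.]
top [368. 116.] 222 c 0.684 -0.092 L 0.109 W 0.023 long 80.7 top 0.011 mean [ 0.683 -0.087] rgb [72. 70. 69.]
top [373. 159.] 332 c 0.565 -0.097 L 0.070 W 0.029 long -0.6 top 0.018 mean [ 0.565 -0.098] rgb [112.  84.  51.]
top [268. 190.] 431 c 0.475 0.173 L 0.077 W 0.050 long -10.9 top 0.025 mean [0.483 0.171] rgb [127. 102.  71.]
top [285. 245.] 255 c 0.343 0.127 L 0.072 W 0.049 long 51.6 top 0.011 mean [0.341 0.124] rgb [ 60.  76. 116.]
scene [371. 208.] 214 c 0.346 0.127 L 0.070 W 0.049 long 51.9 top 0.012 mean [0.346 0.124] rgb [ 66.  92. 151.]
scene [243. 232.] 399 c 0.568 -0.098 L 0.072 W 0.033 long 1.1 top 0.018 mean [ 0.57  -0.097] rgb [128.  99.  65.]
scene [365. 252.] 593 c 0.479 0.173 L 0.077 W 0.050 long -12.0 top 0.025 mean [0.491 0.171] rgb [139. 110.  77.]
scene [213. 271.] 333 c 0.686 -0.094 L 0.112 W 0.022 long 80.0 top 0.012 mean [ 0.687 -0.086] rgb [79. 80. 80.]
scene [266. 294.] 578 c 0.680 0.043 L 0.071 W 0.031 long 28.8 top 0.018 mean [0.682 0.044] rgb [163. 165. 159.]
scene [286. 364.] 311 c 0.768 0.153 L 0.112 W 0.024 long -16.9 top 0.024 mean [0.779 0.153] rgb [164. 136. 127.]
at [0.3921 0.3031 0.1662] yaw -95.5 t 13.82 q7 -2.37 op 0.867 F [-1.1  0.2 -0.1]
  rot x4: [-0.0007  0.0004 -0.048 ]
  -> 0.550,0.150,0.150 tot [ 0.2631 -0.0798  0.0202] rows x4: [ 0.0658 -0.0199  0.0051]
  -> 0.679,0.043,0.120 tot [ 0.1946 -0.0765  0.0375] rows x3: [ 0.0649 -0.0255  0.0125]
```

View pics/w3.png

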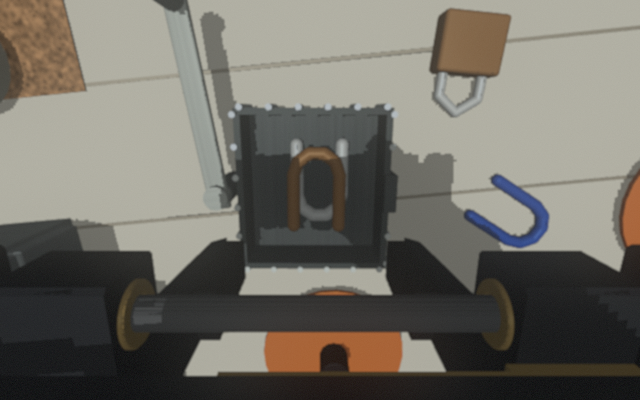

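>>> apply_moves([
  {"x": 0, "y": 0, "z": 0, "wx": 0, "wy": 0, "wz": -0.048, "fingers": 1},
  {"x": 0, "y": 0, "z": 0, "wx": 0, "wy": 0, "wz": -0.048, "fingers": 1},
  {"x": 0, "y": 0, "z": 0, "wx": 0, "wy": 0, "wz": -0.048, "fingers": 1},
  {"x": 0, "y": 0, "z": 0, "wx": 0, "wy": 0, "wz": -0.048, "fingers": 1},
  {"x": 0.066, "y": -0.02, "z": 0.005, "wx": 0, "wy": 0, "wz": 0, "fingers": 1},
  {"x": 0.066, "y": -0.02, "z": 0.005, "wx": 0, "wy": 0, "wz": 0, "fingers": 1},
  {"x": 0.066, "y": -0.02, "z": 0.005, "wx": 0, "wy": 0, "wz": 0, "fingers": 1},
  {"x": 0.066, "y": -0.02, "z": 0.005, "wx": 0, "wy": 0, "wz": 0, "fingers": 1},
], force=30)

```text
clock: 14.82
tool_pos: [0.5514, 0.1541, 0.145]
eef_rot: [0.871, -0.492, -0.003, -0.003]
contact_force: [0.8, 0.2, 1.1]
opening: 0.999
```

>>> apply_moves([
  {"x": 0.065, "y": -0.025, "z": 0.012, "wx": 0, "wy": 0, "wz": 0, "fingers": 1},
  {"x": 0.065, "y": -0.025, "z": 0.012, "wx": 0, "wy": 0, "wz": 0, "fingers": 1},
  {"x": 0.06, "y": -0.025, "z": 0.012, "wx": 0, "wy": 0, "wz": 0, "fingers": 1},
  {"x": 0, "y": 0, "z": 0.02, "wx": 0, "wy": 0, "wz": 0, "fingers": 1},
])

```text
clock: 15.32
tool_pos: [0.6856, 0.0449, 0.0939]
eef_rot: [0.869, -0.495, -0.003, -0.002]
contact_force: [-0.5, 1.2, -0.1]
opening: 0.998
```

```bash
python3 - <<'E'
from h import *
plan((.679,.0435,.06,-61.4),(.679,.0435,.006,None))
E
```

```text
at [0.6856 0.0449 0.0939] yaw -59.4 t 15.32 q7 -1.38 op 0.998 F [-0.5  1.2 -0.1]
  rot x1: [-0.0001  0.0022  0.0111]
  -> 0.679,0.043,0.060 tot [-0.0024  0.0081  0.0424] rows x1: [-0.0024  0.0081  0.0424]
  -> 0.679,0.043,0.006 tot [ 0.     -0.      0.0675] rows x1: [ 0.     -0.      0.0675]
```

>>> apply_moves([
  {"x": -0.002, "y": 0.008, "z": 0.04, "wx": 0, "wy": 0.002, "wz": 0.011, "fingers": 1},
  {"x": 0, "y": 0, "z": 0.04, "wx": 0, "wy": 0, "wz": 0, "fingers": 1},
  {"x": 0, "y": 0, "z": 0.025, "wx": 0, "wy": 0, "wz": 0, "fingers": 1},
  {"x": 0, "y": 0, "z": 0, "wx": 0, "wy": 0, "wz": 0, "fingers": -0.4},
  {"x": 0, "y": 0, "z": 0, "wx": 0, "wy": 0, "wz": 0, "fingers": -0.4},
  {"x": 0, "y": 0, "z": 0, "wx": 0, "wy": 0, "wz": 0, "fingers": -0.4},
  {"x": 0, "y": 0, "z": 0, "wx": 0, "wy": 0, "wz": 0, "fingers": -0.4},
  {"x": 0, "y": 0, "z": 0, "wx": 0, "wy": 0, "wz": 0, "fingers": -0.4},
])

```text
clock: 16.32
tool_pos: [0.6752, 0.0472, 0.006]
eef_rot: [0.86, -0.51, -0.003, -0.001]
contact_force: [0.8, -1.1, -1.3]
opening: 0.461
```

>>> apply_moves([
  {"x": 0, "y": 0, "z": -0.03, "wx": 0, "wy": 0, "wz": 0, "fingers": -0.4},
  {"x": 0, "y": 0, "z": -0.06, "wx": 0, "wy": 0, "wz": 0, "fingers": -0.4},
  {"x": 0, "y": 0, "z": -0.07, "wx": 0, "wy": 0, "wz": 0, "fingers": -0.4},
])

```text
clock: 16.7
tool_pos: [0.6734, 0.0462, 0.1365]
eef_rot: [0.86, -0.509, -0.006, 0.001]
contact_force: [0.5, -0.8, 0.8]
opening: 0.301
```

```bash
python3 - <<'E'
from h import *
plan((.597,-.2555,.13,-61.4),)
E
```

```text
at [0.6734 0.0462 0.1365] yaw -61.3 t 16.7 q7 -1.41 op 0.301 F [ 0.5 -0.8  0.8]
  rot x1: [0.0026 0.0026 0.0008]
  -> 0.597,-0.256,0.130 tot [0.2854 0.2644 0.0081] rows x6: [0.0476 0.0441 0.0014]
```

>>> apply_moves([
  {"x": 0, "y": 0, "z": -0.03, "wx": 0.003, "wy": 0.003, "wz": 0, "fingers": 0.4},
  {"x": 0, "y": 0, "z": 0, "wx": 0, "wy": 0, "wz": 0, "fingers": 0.4},
  {"x": 0, "y": 0, "z": 0, "wx": 0, "wy": 0, "wz": 0, "fingers": 0.4},
  {"x": 0, "y": 0, "z": 0, "wx": 0, "wy": 0, "wz": 0, "fingers": 0.4},
])

```text
clock: 17.2
tool_pos: [0.6766, 0.0465, 0.1692]
eef_rot: [0.86, -0.51, 0.005, -0.004]
contact_force: [-0.6, -0.9, -0.5]
opening: 0.697
```

```bash
python3 - <<'E'
from h import *
parts();c,p,d=grab("wrist");W=cloud(c,d);m=(W[...,2]>.012)&(W[...,2]<.024)&(np.hypot(W[...,0]-.679,W[...,1]-.0435)<.06);print(m.sum(),cv2.minAreaRect(W[m][:,:2].astype(np.float32)))
plan((.679,.0435,.06,-61.4),(.679,.0435,.006,None))
E
```

```text
top [268. 189.] 429 c 0.476 0.173 L 0.077 W 0.050 long -10.3 top 0.025 mean [0.484 0.171] rgb [149. 121.  87.]
top [285. 245.] 257 c 0.342 0.126 L 0.072 W 0.049 long 52.4 top 0.011 mean [0.34  0.123] rgb [ 80.  98. 144.]
scene [371. 208.] 217 c 0.346 0.125 L 0.071 W 0.050 long 52.4 top 0.012 mean [0.346 0.125] rgb [ 77. 105. 167.]
scene [102. 259.] 300 c 0.772 -0.309 L 0.099 W 0.012 long 22.5 top 0.024 mean [ 0.779 -0.305] rgb [74. 77. 74.]
scene [365. 252.] 594 c 0.478 0.173 L 0.078 W 0.049 long -11.9 top 0.025 mean [0.491 0.172] rgb [148. 118.  82.]
scene [213. 271.] 332 c 0.683 -0.093 L 0.112 W 0.021 long 76.8 top 0.012 mean [ 0.687 -0.086] rgb [70. 71. 71.]
scene [268. 294.] 568 c 0.678 0.045 L 0.071 W 0.031 long 27.8 top 0.018 mean [0.68  0.047] rgb [139. 142. 136.]
scene [287. 364.] 306 c 0.768 0.153 L 0.113 W 0.023 long -16.7 top 0.023 mean [0.778 0.154] rgb [174. 147. 137.]
2771 ((0.678685188293457, 0.047092922031879425), (0.0703178271651268, 0.031741220504045486), 28.02118492126465)
at [0.6765 0.0465 0.1689] yaw -61.3 t 17.35 q7 -1.4 op 0.702 F [-0.5  0.7 -0.3]
  rot x1: [-0.0037 -0.0015  0.0006]
  -> 0.679,0.043,0.060 tot [ 0.0048 -0.0009  0.1361] rows x2: [ 0.0024 -0.0005  0.0681]
  -> 0.679,0.043,0.006 tot [ 0.     -0.      0.0675] rows x1: [ 0.     -0.      0.0675]
```

>>> apply_moves([
  {"x": 0.001, "y": 0, "z": 0.065, "wx": -0.003, "wy": 0, "wz": 0, "fingers": 0.4},
  {"x": 0, "y": 0, "z": 0.065, "wx": 0, "wy": 0, "wz": 0, "fingers": 0.4},
  {"x": 0, "y": 0, "z": 0.04, "wx": 0, "wy": 0, "wz": 0, "fingers": 0.4},
  {"x": 0, "y": 0, "z": 0.022, "wx": 0, "wy": 0, "wz": 0, "fingers": 0.4},
  {"x": 0, "y": 0, "z": 0, "wx": 0, "wy": 0, "wz": 0, "fingers": -0.6},
  {"x": 0, "y": 0, "z": 0, "wx": 0, "wy": 0, "wz": 0, "fingers": -0.6},
  {"x": 0, "y": 0, "z": 0, "wx": 0, "wy": 0, "wz": 0, "fingers": -0.6},
  {"x": 0, "y": 0, "z": 0, "wx": 0, "wy": 0, "wz": 0, "fingers": -0.6},
])

```text
clock: 18.35
tool_pos: [0.6807, 0.0462, 0.0124]
eef_rot: [0.86, -0.51, 0.004, -0.001]
contact_force: [0.4, -0.2, -1.8]
opening: 0.334
```

>>> apply_moves([
  {"x": 0, "y": 0, "z": 0, "wx": 0, "wy": 0, "wz": 0, "fingers": -0.6},
  {"x": 0, "y": 0, "z": 0, "wx": 0, "wy": 0, "wz": 0, "fingers": -0.6},
  {"x": 0, "y": 0, "z": -0.03, "wx": 0, "wy": 0, "wz": 0, "fingers": -0.6},
  {"x": 0, "y": 0, "z": -0.06, "wx": 0, "wy": 0, "wz": 0, "fingers": -0.6},
  {"x": 0, "y": 0, "z": -0.07, "wx": 0, "wy": 0, "wz": 0, "fingers": -0.6},
])

```text
clock: 18.98
tool_pos: [0.6768, 0.0458, 0.1424]
eef_rot: [0.86, -0.51, 0.001, 0.001]
contact_force: [0.9, -0.3, -2.7]
opening: 0.336
```

```bash
python3 - <<'E'
from h import *
plan((.597,-.2555,.13,-61.4),)
E
```

```text
at [0.6768 0.0458 0.1424] yaw -61.3 t 18.98 q7 -1.41 op 0.336 F [ 0.9 -0.3 -2.7]
  -> 0.597,-0.256,0.130 tot [0.2824 0.2683 0.0168] rows x6: [0.0471 0.0447 0.0028]
```

>>> apply_moves([
  {"x": 0, "y": 0, "z": 0.065, "wx": 0, "wy": 0, "wz": 0, "fingers": -0.6},
  {"x": 0, "y": 0, "z": 0.065, "wx": 0, "wy": 0, "wz": 0, "fingers": -0.6},
  {"x": 0, "y": 0, "z": 0.025, "wx": 0, "wy": 0, "wz": 0, "fingers": -0.6},
])

```text
clock: 19.35
tool_pos: [0.688, 0.0468, 0.0311]
eef_rot: [0.86, -0.51, 0.011, -0.007]
contact_force: [-0.3, 0.2, -2.5]
opening: 0.334
```

```bash
python3 - <<'E'
from h import *
plan((.677,.046,.005,-61.4),)
E
```

```text
at [0.688  0.0468 0.0311] yaw -61.4 t 19.35 q7 -1.45 op 0.334 F [-0.3  0.2 -2.5]
  rot x1: [-0.0072 -0.0039  0.0002]
  -> 0.677,0.046,0.005 tot [-0.0057  0.0126  0.0326] rows x1: [-0.0057  0.0126  0.0326]
```

>>> apply_moves([
  {"x": -0.005, "y": 0.01, "z": 0.02, "wx": -0.007, "wy": -0.004, "wz": 0, "fingers": -0.6},
  {"x": 0, "y": 0, "z": 0, "wx": 0, "wy": 0, "wz": 0, "fingers": -0.1},
  {"x": 0, "y": 0, "z": 0, "wx": 0, "wy": 0, "wz": 0, "fingers": -0.1},
])

```text
clock: 19.73
tool_pos: [0.6807, 0.0468, 0.0169]
eef_rot: [0.86, -0.51, 0.001, -0.001]
contact_force: [0.7, -0.0, 0.6]
opening: 0.452
```

```bash
python3 - <<'E'
from h import *
plan((.677,.046,.005,-61.4),)
E
```

```text
at [0.6807 0.0468 0.0169] yaw -61.4 t 19.73 q7 -1.45 op 0.452 F [ 0.7 -0.   0.6]
  -> 0.677,0.046,0.005 tot [-0.0014  0.0045  0.0149] rows x1: [-0.0014  0.0045  0.0149]
```

>>> apply_moves([
  {"x": -0.001, "y": 0.003, "z": 0.014, "wx": 0, "wy": 0, "wz": 0, "fingers": -0.1},
  {"x": 0, "y": 0, "z": 0.002, "wx": 0, "wy": 0, "wz": 0, "fingers": -0.6},
  {"x": 0, "y": 0, "z": 0, "wx": 0, "wy": 0, "wz": 0, "fingers": -0.6},
  {"x": 0, "y": 0, "z": 0, "wx": 0, "wy": 0, "wz": 0, "fingers": -0.6},
  {"x": 0, "y": 0, "z": 0, "wx": 0, "wy": 0, "wz": 0, "fingers": -0.6},
])

```text
clock: 20.35
tool_pos: [0.6796, 0.0465, 0.0055]
eef_rot: [0.86, -0.51, 0.002, -0.002]
contact_force: [0.4, -0.3, -0.8]
opening: 0.36
```

>>> apply_moves([
  {"x": 0, "y": 0, "z": -0.03, "wx": 0, "wy": 0, "wz": 0, "fingers": -0.6},
  {"x": 0, "y": 0, "z": -0.06, "wx": 0, "wy": 0, "wz": 0, "fingers": -0.6},
  {"x": 0, "y": 0, "z": -0.07, "wx": 0, "wy": 0, "wz": 0, "fingers": -0.6},
])

```text
clock: 20.72
tool_pos: [0.6756, 0.0458, 0.1347]
eef_rot: [0.86, -0.51, -0.002, 0.001]
contact_force: [1.4, 0.3, -2.3]
opening: 0.363
```

```bash
python3 - <<'E'
from h import *
plan((.597,-.2555,.13,-61.4),)
E
```

```text
at [0.6756 0.0458 0.1347] yaw -61.4 t 20.73 q7 -1.41 op 0.363 F [ 1.4  0.3 -2.3]
  -> 0.597,-0.256,0.130 tot [0.2835 0.2668 0.0062] rows x6: [0.0472 0.0445 0.001 ]
```

>>> apply_moves([
  {"x": 0.0472, "y": 0.0445, "z": 0, "wx": 0, "wy": 0, "wz": 0, "fingers": -0.6},
  {"x": 0.0472, "y": 0.0445, "z": 0, "wx": 0, "wy": 0, "wz": 0, "fingers": -0.6},
  {"x": 0.0472, "y": 0.0445, "z": 0, "wx": 0, "wy": 0, "wz": 0, "fingers": -0.6},
  {"x": 0.0472, "y": 0.0445, "z": 0, "wx": 0, "wy": 0, "wz": 0, "fingers": -0.6},
  {"x": 0.0472, "y": 0.0445, "z": 0, "wx": 0, "wy": 0, "wz": 0, "fingers": -0.6},
  {"x": 0.022, "y": 0.04, "z": 0, "wx": 0, "wy": 0, "wz": 0, "fingers": -0.6},
  {"x": 0, "y": 0, "z": 0, "wx": 0, "wy": 0, "wz": 0, "fingers": -0.6},
])

```text
clock: 21.6
tool_pos: [0.5952, -0.2444, 0.1522]
eef_rot: [0.86, -0.51, 0.01, -0.005]
contact_force: [0.0, 0.9, -1.1]
opening: 0.362
```

```bash
python3 - <<'E'
from h import *
plan((.588,-.240,.08,-61.4),(.588,-.24,.02,-61.4))
E
```

```text
at [ 0.5952 -0.2444  0.1522] yaw -61.3 t 21.6 q7 -1.02 op 0.362 F [ 0.   0.9 -1.1]
  rot x1: [-0.0058 -0.004   0.0005]
  -> 0.588,-0.240,0.080 tot [-0.0091  0.0053  0.0903] rows x2: [-0.0045  0.0026  0.0451]
  -> 0.588,-0.240,0.020 tot [ 0.    -0.     0.075] rows x2: [ 0.     -0.      0.0375]
```

>>> apply_moves([
  {"x": -0.009, "y": 0.006, "z": 0.045, "wx": -0.006, "wy": -0.004, "wz": 0, "fingers": -0.6},
  {"x": 0, "y": 0.002, "z": 0.045, "wx": 0, "wy": 0, "wz": 0, "fingers": -0.6},
])

```text
clock: 21.85
tool_pos: [0.5918, -0.2407, 0.0849]
eef_rot: [0.86, -0.51, 0.005, -0.002]
contact_force: [0.5, 0.7, -1.8]
opening: 0.364
```

```bash
python3 - <<'E'
from h import *
plan((.588,-.24,.018,-61.4))
E
```

```text
at [ 0.5918 -0.2407  0.0849] yaw -61.3 t 21.85 q7 -1.06 op 0.364 F [ 0.5  0.7 -1.8]
  rot x1: [-0.0028 -0.0023  0.0005]
  -> 0.588,-0.240,0.018 tot [-0.003   0.0037  0.0836] rows x2: [-0.0015  0.0019  0.0418]
```

>>> apply_moves([
  {"x": -0.003, "y": 0.006, "z": 0.042, "wx": -0.003, "wy": -0.002, "wz": 0, "fingers": -0.6},
  {"x": 0, "y": 0.003, "z": 0.038, "wx": 0, "wy": 0, "wz": 0, "fingers": -0.6},
  {"x": 0, "y": 0, "z": 0, "wx": 0, "wy": 0, "wz": 0, "fingers": -0.05},
  {"x": 0, "y": 0, "z": 0, "wx": 0, "wy": 0, "wz": 0, "fingers": -0.05},
  {"x": 0, "y": 0, "z": -0.04, "wx": 0, "wy": 0, "wz": 0, "fingers": -0.05},
  {"x": 0, "y": 0, "z": -0.06, "wx": 0, "wy": 0, "wz": 0, "fingers": 0.4},
  {"x": 0, "y": 0, "z": -0.06, "wx": 0, "wy": 0, "wz": 0, "fingers": 0.4},
])

```text
clock: 22.72
tool_pos: [0.59, -0.235, 0.1572]
eef_rot: [0.862, -0.506, 0.003, -0.003]
contact_force: [0.5, -1.0, -0.3]
opening: 0.68
```

```bash
python3 - <<'E'
from h import *
parts();c,p,d=grab("wrist","w4");W=cloud(c,d);m=(W[...,2]>.012)&(W[...,2]<.03)&(np.hypot(W[...,0]-.597,W[...,1]+.2555)<.058);print(m.sum(),W[m].mean(0) if m.any() else 0,cv2.minAreaRect(W[m][:,:2].astype(np.float32)) if m.any() else 0)
plan((.5665,-.0985,.14,-90.),)
E
```

```text
top [368. 116.] 222 c 0.682 -0.092 L 0.109 W 0.022 long 78.6 top 0.011 mean [ 0.683 -0.088] rgb [81. 79. 78.]
top [373. 159.] 335 c 0.565 -0.098 L 0.070 W 0.029 long -0.6 top 0.018 mean [ 0.565 -0.098] rgb [124.  94.  58.]
top [268. 189.] 441 c 0.475 0.173 L 0.077 W 0.050 long -10.6 top 0.025 mean [0.483 0.171] rgb [140. 113.  80.]
top [285. 245.] 254 c 0.343 0.126 L 0.073 W 0.049 long 52.5 top 0.012 mean [0.342 0.124] rgb [ 73.  90. 134.]
scene [371. 208.] 218 c 0.346 0.125 L 0.073 W 0.049 long 53.2 top 0.012 mean [0.346 0.124] rgb [ 70.  95. 151.]
scene [243. 232.] 402 c 0.567 -0.099 L 0.072 W 0.032 long -0.9 top 0.018 mean [ 0.57  -0.097] rgb [123.  95.  62.]
scene [365. 252.] 597 c 0.478 0.173 L 0.079 W 0.050 long -11.0 top 0.025 mean [0.491 0.172] rgb [134. 106.  74.]
scene [213. 271.] 326 c 0.686 -0.094 L 0.112 W 0.022 long 80.5 top 0.012 mean [ 0.687 -0.085] rgb [76. 77. 77.]
scene [286. 364.] 310 c 0.768 0.153 L 0.113 W 0.023 long -16.9 top 0.024 mean [0.779 0.153] rgb [157. 131. 122.]
3010 [ 0.58310976 -0.23672462  0.0207087 ] ((0.5814807415008545, -0.23752479255199432), (0.07095358520746231, 0.033034972846508026), 28.6566219329834)
at [ 0.5922 -0.2357  0.1589] yaw -60.9 t 22.88 q7 -1.03 op 0.7 F [-0.1 -0.7 -0.5]
  rot x3: [-0.0015 -0.0004  0.0539]
  -> 0.567,-0.099,0.140 tot [-0.1715  0.0321  0.0236] rows x3: [-0.0572  0.0107  0.0079]
```

>>> apply_moves([
  {"x": 0, "y": 0, "z": 0, "wx": -0.002, "wy": 0, "wz": 0.054, "fingers": 0.4},
  {"x": 0, "y": 0, "z": 0, "wx": -0.002, "wy": 0, "wz": 0.054, "fingers": 0.4},
  {"x": 0, "y": 0, "z": 0, "wx": 0, "wy": 0, "wz": 0.054, "fingers": 0.4},
  {"x": -0.057, "y": 0.011, "z": 0.008, "wx": 0, "wy": 0, "wz": 0, "fingers": 0.4},
  {"x": -0.057, "y": 0.011, "z": 0.008, "wx": 0, "wy": 0, "wz": 0, "fingers": 0.4},
  {"x": -0.057, "y": 0.011, "z": 0.008, "wx": 0, "wy": 0, "wz": 0, "fingers": 0.4},
  {"x": 0, "y": 0, "z": 0.04, "wx": 0, "wy": 0, "wz": 0, "fingers": 0.4},
])

```text
clock: 23.75
tool_pos: [0.5691, -0.0933, 0.1091]
eef_rot: [-0.701, 0.714, -0.005, 0.002]
contact_force: [0.9, -0.6, 0.1]
opening: 0.7
```

```bash
python3 - <<'E'
from h import *
plan((.5665,-.0985,.05,-90.),(.5665,-.0985,.005,-90.))
E
```

```text
at [ 0.5691 -0.0933  0.1091] yaw -91.0 t 23.75 q7 -1.66 op 0.7 F [ 0.9 -0.6  0.1]
  rot x1: [-0.0029 -0.0013 -0.0058]
  -> 0.567,-0.099,0.050 tot [0.0065 0.0033 0.0739] rows x2: [0.0032 0.0016 0.037 ]
  -> 0.567,-0.099,0.005 tot [ 0.     -0.      0.0562] rows x1: [ 0.     -0.      0.0562]
```

>>> apply_moves([
  {"x": 0.006, "y": 0.003, "z": 0.04, "wx": -0.003, "wy": -0.001, "wz": -0.006, "fingers": 0.4},
  {"x": 0, "y": 0.002, "z": 0.04, "wx": 0, "wy": 0, "wz": 0, "fingers": 0.4},
  {"x": 0, "y": 0.002, "z": 0.03, "wx": 0, "wy": 0, "wz": 0, "fingers": 0.4},
])

```text
clock: 24.12
tool_pos: [0.5634, -0.0958, 0.0188]
eef_rot: [0.709, -0.705, -0.0, 0.0]
contact_force: [0.5, 0.6, 0.2]
opening: 0.7
```

```bash
python3 - <<'E'
from h import *
plan((.5665,-.0985,.005,-90.))
E
```

```text
at [ 0.5634 -0.0958  0.0188] yaw -89.7 t 24.12 q7 -1.66 op 0.7 F [0.5 0.6 0.2]
  -> 0.567,-0.099,0.005 tot [ 0.0034 -0.0039  0.0172] rows x1: [ 0.0034 -0.0039  0.0172]
```

>>> apply_moves([
  {"x": 0.003, "y": -0.003, "z": 0.017, "wx": 0, "wy": 0, "wz": 0, "fingers": 0.4},
  {"x": 0, "y": 0, "z": 0, "wx": 0, "wy": 0, "wz": 0, "fingers": -0.6},
  {"x": 0, "y": 0, "z": 0, "wx": 0, "wy": 0, "wz": 0, "fingers": -0.6},
  {"x": 0, "y": 0, "z": 0, "wx": 0, "wy": 0, "wz": 0, "fingers": -0.6},
  {"x": 0, "y": 0, "z": 0, "wx": 0, "wy": 0, "wz": 0, "fingers": -0.6},
  {"x": 0, "y": 0, "z": 0, "wx": 0, "wy": 0, "wz": 0, "fingers": -0.6},
  {"x": 0, "y": 0, "z": 0, "wx": 0, "wy": 0, "wz": 0, "fingers": -0.6},
])

```text
clock: 25.0
tool_pos: [0.5663, -0.0979, 0.0059]
eef_rot: [0.709, -0.705, -0.0, -0.0]
contact_force: [0.0, 0.7, -1.6]
opening: 0.363
```

>>> apply_moves([
  {"x": 0, "y": 0, "z": -0.03, "wx": 0, "wy": 0, "wz": 0, "fingers": -0.6},
  {"x": 0, "y": 0, "z": -0.06, "wx": 0, "wy": 0, "wz": 0, "fingers": -0.6},
  {"x": 0, "y": 0, "z": -0.07, "wx": 0, "wy": 0, "wz": 0, "fingers": -0.6},
  {"x": 0, "y": 0, "z": 0, "wx": 0, "wy": 0, "wz": -0.053, "fingers": -0.6},
  {"x": 0, "y": 0, "z": 0, "wx": 0, "wy": 0, "wz": -0.053, "fingers": -0.6},
  {"x": 0, "y": 0, "z": 0, "wx": 0, "wy": 0, "wz": -0.053, "fingers": -0.6},
])

```text
clock: 25.75
tool_pos: [0.5656, -0.098, 0.1379]
eef_rot: [0.865, -0.501, -0.0, 0.001]
contact_force: [0.0, -0.1, -1.3]
opening: 0.368
```

```bash
python3 - <<'E'
from h import *
plan((.605,-.2695,.13,-61.4))
E
```

```text
at [ 0.5656 -0.098   0.1379] yaw -60.2 t 25.75 q7 -1.27 op 0.368 F [ 0.  -0.1 -1.3]
  rot x1: [ 0.0004 -0.0002  0.0068]
  -> 0.605,-0.270,0.130 tot [0.2117 0.0594 0.0098] rows x4: [0.0529 0.0148 0.0025]
```

>>> apply_moves([
  {"x": 0.053, "y": 0.015, "z": 0, "wx": 0, "wy": 0, "wz": 0.007, "fingers": -0.6},
  {"x": 0.053, "y": 0.015, "z": 0, "wx": 0, "wy": 0, "wz": 0, "fingers": -0.6},
  {"x": 0.053, "y": 0.015, "z": 0, "wx": 0, "wy": 0, "wz": 0, "fingers": -0.6},
  {"x": 0.053, "y": 0.015, "z": 0, "wx": 0, "wy": 0, "wz": 0, "fingers": -0.6},
  {"x": 0, "y": 0, "z": 0.04, "wx": 0, "wy": 0, "wz": 0, "fingers": -0.6},
])

```text
clock: 26.38
tool_pos: [0.6076, -0.2751, 0.1069]
eef_rot: [0.86, -0.51, 0.002, 0.0]
contact_force: [-0.2, 0.0, -2.6]
opening: 0.368
```

```bash
python3 - <<'E'
from h import *
plan((.605,-.2695,.029,-61.4))
E
```

```text
at [ 0.6076 -0.2751  0.1069] yaw -61.3 t 26.38 q7 -1.01 op 0.368 F [-0.2  0.  -2.6]
  -> 0.605,-0.270,0.029 tot [-0.008  -0.0004  0.0974] rows x2: [-0.004  -0.0002  0.0487]
```

>>> apply_moves([
  {"x": -0.007, "y": 0, "z": 0.046, "wx": 0, "wy": 0, "wz": 0, "fingers": -0.6},
  {"x": 0, "y": 0, "z": 0.044, "wx": 0, "wy": 0, "wz": 0, "fingers": -0.6},
])

```text
clock: 26.62
tool_pos: [0.6046, -0.2718, 0.0331]
eef_rot: [0.86, -0.511, 0.002, 0.001]
contact_force: [0.8, -0.8, -1.4]
opening: 0.365
```

```bash
python3 - <<'E'
from h import *
plan((.605,-.2695,.028,-61.4))
E
```

```text
at [ 0.6046 -0.2718  0.0331] yaw -61.4 t 26.62 q7 -1.05 op 0.365 F [ 0.8 -0.8 -1.4]
  -> 0.605,-0.270,0.028 tot [-0.0023 -0.0018  0.0063] rows x1: [-0.0023 -0.0018  0.0063]
```

>>> apply_moves([
  {"x": -0.003, "y": -0.001, "z": 0.005, "wx": 0, "wy": 0, "wz": 0, "fingers": -0.1},
  {"x": 0, "y": 0, "z": 0, "wx": 0, "wy": 0, "wz": 0, "fingers": -0.1},
  {"x": 0, "y": 0, "z": 0, "wx": 0, "wy": 0, "wz": 0, "fingers": -0.1},
  {"x": 0, "y": 0, "z": -0.04, "wx": 0, "wy": 0, "wz": 0, "fingers": -0.1},
  {"x": 0, "y": 0, "z": -0.06, "wx": 0, "wy": 0, "wz": 0, "fingers": 0.1},
  {"x": 0, "y": 0, "z": -0.05, "wx": 0, "wy": 0, "wz": 0, "fingers": 0.1},
])

```text
clock: 27.38
tool_pos: [0.6034, -0.2684, 0.1536]
eef_rot: [0.86, -0.51, 0.001, 0.001]
contact_force: [1.9, -0.3, -0.1]
opening: 0.546
```

```bash
python3 - <<'E'
from h import *
parts();grab("wrist","w5")
plan((.6855,-.091,.12,-9.5),)
E
```

```text
top [368. 116.] 218 c 0.680 -0.091 L 0.109 W 0.022 long 76.0 top 0.011 mean [ 0.683 -0.088] rgb [77. 75. 74.]
top [268. 189.] 432 c 0.476 0.173 L 0.077 W 0.051 long -12.4 top 0.024 mean [0.483 0.171] rgb [135. 109.  77.]
top [285. 245.] 254 c 0.343 0.126 L 0.072 W 0.049 long 53.9 top 0.011 mean [0.341 0.125] rgb [ 70.  86. 130.]
scene [371. 208.] 217 c 0.346 0.126 L 0.071 W 0.049 long 54.6 top 0.012 mean [0.346 0.124] rgb [ 70.  95. 150.]
scene [101. 259.] 304 c 0.773 -0.308 L 0.098 W 0.011 long 22.7 top 0.024 mean [ 0.779 -0.306] rgb [66. 69. 67.]
scene [365. 252.] 592 c 0.479 0.173 L 0.078 W 0.050 long -11.9 top 0.025 mean [0.491 0.172] rgb [132. 105.  73.]
scene [213. 271.] 335 c 0.686 -0.093 L 0.112 W 0.022 long 80.1 top 0.012 mean [ 0.687 -0.086] rgb [75. 76. 76.]
scene [286. 364.] 308 c 0.768 0.153 L 0.111 W 0.023 long -16.9 top 0.024 mean [0.779 0.153] rgb [156. 131. 121.]
at [ 0.6048 -0.2689  0.1544] yaw -61.4 t 27.52 q7 -1.0 op 0.547 F [ 0.3 -0.  -1.2]
  rot x6: [ 0.     -0.0004 -0.048 ]
  -> 0.685,-0.091,0.120 tot [ 0.0627 -0.2359  0.043 ] rows x4: [ 0.0157 -0.059   0.0108]
```

View pics/w5.png

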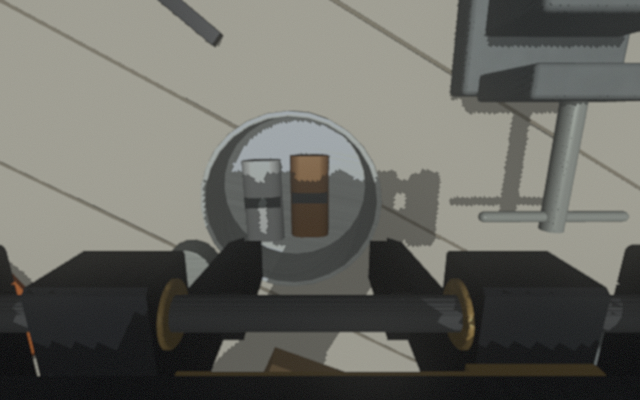

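>>> apply_moves([
  {"x": 0, "y": 0, "z": 0, "wx": 0, "wy": 0, "wz": -0.048, "fingers": 0},
  {"x": 0, "y": 0, "z": 0, "wx": 0, "wy": 0, "wz": -0.048, "fingers": 0},
  {"x": 0, "y": 0, "z": 0, "wx": 0, "wy": 0, "wz": -0.048, "fingers": 0},
  {"x": 0, "y": 0, "z": 0, "wx": 0, "wy": 0, "wz": -0.048, "fingers": 0},
  {"x": 0, "y": 0, "z": 0, "wx": 0, "wy": 0, "wz": -0.048, "fingers": 0},
  {"x": 0, "y": 0, "z": 0, "wx": 0, "wy": 0, "wz": -0.048, "fingers": 0},
])

```text
clock: 28.28
tool_pos: [0.6016, -0.2685, 0.1519]
eef_rot: [0.998, -0.068, -0.0, 0.003]
contact_force: [-1.2, 0.1, 0.4]
opening: 0.5
```

>>> apply_moves([
  {"x": 0.016, "y": -0.059, "z": 0, "wx": 0, "wy": 0, "wz": 0, "fingers": 0},
  {"x": 0.016, "y": -0.059, "z": 0, "wx": 0, "wy": 0, "wz": 0, "fingers": 0},
  {"x": 0.016, "y": -0.059, "z": 0, "wx": 0, "wy": 0, "wz": 0, "fingers": 0},
  {"x": 0.016, "y": -0.059, "z": 0, "wx": 0, "wy": 0, "wz": 0, "fingers": 0},
  {"x": -0.02, "y": 0, "z": 0.02, "wx": 0, "wy": 0, "wz": 0, "fingers": 0},
])

```text
clock: 28.9
tool_pos: [0.6628, -0.0829, 0.1311]
eef_rot: [0.998, -0.07, -0.001, 0.002]
contact_force: [-1.1, -1.3, -1.1]
opening: 0.498
```

```bash
python3 - <<'E'
from h import *
c,p,d=grab("wrist","w6");W=cloud(c,d);m=(W[...,2]>.006)&(W[...,2]<.018)&(np.hypot(W[...,0]-.686,W[...,1]+.091)<.075);q=W[m][:,:2].astype(np.float32)
print(len(q),W[m][:,2].mean(),q.min(0),q.max(0),cv2.minAreaRect(q));l=cv2.fitLine(q,cv2.DIST_HUBER,0,.01,.01).ravel();print(l,np.degrees(np.arctan(l[1]/l[0])))
plan((.686,-.088,.06,-9.5),)
E
```

```text
2328 0.010583858462248439 [ 0.6699705  -0.14570703] [ 0.70572734 -0.03574875] ((0.6860674023628235, -0.09137894213199615), (0.10977385938167572, 0.022046804428100586), 80.12069702148438)
[ 0.1848588   0.9827651   0.6867673  -0.08310188] 79.3471
at [ 0.657  -0.0863  0.1277] yaw -8.1 t 28.95 q7 -0.54 op 0.499 F [-3.6 -0.6 -1.6]
  rot x1: [0.0032 0.0038 0.008 ]
  -> 0.686,-0.088,0.060 tot [ 0.0361 -0.0039  0.0847] rows x2: [ 0.018  -0.002   0.0423]
```

>>> apply_moves([
  {"x": 0.02, "y": -0.001, "z": 0.04, "wx": 0.003, "wy": 0.004, "wz": 0.01, "fingers": 0},
  {"x": 0.02, "y": -0.001, "z": 0.04, "wx": 0, "wy": 0, "wz": 0, "fingers": 0},
  {"x": 0, "y": 0, "z": 0.03, "wx": 0, "wy": 0, "wz": 0, "fingers": 0},
])

```text
clock: 29.32
tool_pos: [0.6887, -0.0929, 0.0378]
eef_rot: [0.996, -0.087, 0.001, 0.002]
contact_force: [-1.0, -0.2, -0.2]
opening: 0.498
```

```bash
python3 - <<'E'
from h import *
plan((.687,-.087,.004,-10),)
E
```

```text
at [ 0.6887 -0.0929  0.0378] yaw -10.0 t 29.32 q7 -0.58 op 0.498 F [-1.  -0.2 -0.2]
  -> 0.687,-0.087,0.004 tot [-0.0035 -0.007   0.0422] rows x1: [-0.0035 -0.007   0.0422]
```

>>> apply_moves([
  {"x": -0.004, "y": -0.007, "z": 0.025, "wx": 0, "wy": 0, "wz": 0, "fingers": 0},
  {"x": 0, "y": -0.002, "z": 0.014, "wx": 0, "wy": 0, "wz": 0, "fingers": 0},
])

```text
clock: 29.58
tool_pos: [0.6844, -0.0858, 0.0036]
eef_rot: [0.996, -0.087, -0.001, 0.002]
contact_force: [-0.0, 0.2, 0.3]
opening: 0.501
```

```bash
python3 - <<'E'
from h import *
plan((.687,-.087,.004,-10),)
E
```

```text
at [ 0.6844 -0.0858  0.0036] yaw -10.0 t 29.57 q7 -0.61 op 0.501 F [-0.   0.2  0.3]
  rot x1: [ 0.0015  0.0008 -0.0001]
  -> 0.687,-0.087,0.004 tot [ 0.0034  0.001  -0.0005] rows x1: [ 0.0034  0.001  -0.0005]
```

>>> apply_moves([
  {"x": 0, "y": 0, "z": 0, "wx": 0, "wy": 0, "wz": 0, "fingers": -1},
  {"x": 0, "y": 0, "z": 0, "wx": 0, "wy": 0, "wz": 0, "fingers": -1},
  {"x": 0, "y": 0, "z": 0, "wx": 0, "wy": 0, "wz": 0, "fingers": -1},
  {"x": 0, "y": 0, "z": 0, "wx": 0, "wy": 0, "wz": 0, "fingers": -1},
  {"x": 0, "y": 0, "z": 0, "wx": 0, "wy": 0, "wz": 0, "fingers": -1},
  {"x": 0, "y": 0, "z": 0, "wx": 0, "wy": 0, "wz": 0, "fingers": -1},
  {"x": 0, "y": 0, "z": -0.03, "wx": 0, "wy": 0, "wz": 0, "fingers": -1},
  {"x": 0, "y": 0, "z": -0.06, "wx": 0, "wy": 0, "wz": 0, "fingers": -1},
], force=35)

```text
clock: 30.58
tool_pos: [0.6826, -0.0856, 0.0772]
eef_rot: [0.996, -0.087, -0.004, 0.003]
contact_force: [0.1, -0.5, -0.3]
opening: 0.125
```

>>> apply_moves([
  {"x": 0, "y": 0, "z": -0.07, "wx": 0, "wy": 0, "wz": 0, "fingers": -1},
  {"x": 0, "y": 0, "z": 0, "wx": 0, "wy": 0, "wz": 0.058, "fingers": -1},
  {"x": 0, "y": 0, "z": 0, "wx": 0, "wy": 0, "wz": 0.058, "fingers": -1},
  {"x": 0, "y": 0, "z": 0, "wx": 0, "wy": 0, "wz": 0.058, "fingers": -1},
  {"x": 0, "y": 0, "z": 0, "wx": 0, "wy": 0, "wz": 0.058, "fingers": -1},
  {"x": 0, "y": 0, "z": 0, "wx": 0, "wy": 0, "wz": 0.058, "fingers": -1},
  {"x": 0, "y": 0, "z": 0, "wx": 0, "wy": 0, "wz": 0.058, "fingers": -1},
  {"x": 0, "y": 0, "z": 0, "wx": 0, "wy": 0, "wz": 0.058, "fingers": -1},
])

```text
clock: 31.58
tool_pos: [0.6888, -0.082, 0.1558]
eef_rot: [0.736, -0.677, 0.005, -0.006]
contact_force: [1.2, -0.5, -1.1]
opening: 0.123
```

```bash
python3 - <<'E'
from h import *
plan((.376,-.375,.12,-84.4),)
E
```

```text
at [ 0.6888 -0.082   0.1558] yaw -85.2 t 31.57 q7 -1.59 op 0.123 F [ 1.2 -0.5 -1.1]
  rot x1: [-0.0049  0.0001 -0.0042]
  -> 0.376,-0.375,0.120 tot [0.3264 0.4249 0.0447] rows x8: [0.0408 0.0531 0.0056]
```

>>> apply_moves([
  {"x": 0.041, "y": 0.053, "z": 0.002, "wx": -0.005, "wy": 0, "wz": -0.004, "fingers": -1},
  {"x": 0.041, "y": 0.053, "z": 0.002, "wx": 0, "wy": 0, "wz": 0, "fingers": -1},
  {"x": 0.041, "y": 0.053, "z": 0.002, "wx": 0, "wy": 0, "wz": 0, "fingers": -1},
  {"x": 0.041, "y": 0.053, "z": 0.002, "wx": 0, "wy": 0, "wz": 0, "fingers": -1},
  {"x": 0.041, "y": 0.053, "z": 0.002, "wx": 0, "wy": 0, "wz": 0, "fingers": -1},
  {"x": 0.041, "y": 0.053, "z": 0.002, "wx": 0, "wy": 0, "wz": 0, "fingers": -1},
  {"x": 0.041, "y": 0.053, "z": 0.002, "wx": 0, "wy": 0, "wz": 0, "fingers": -1},
  {"x": 0.041, "y": 0.053, "z": 0.002, "wx": 0, "wy": 0, "wz": 0, "fingers": -1},
])

```text
clock: 32.58
tool_pos: [0.379, -0.3777, 0.152]
eef_rot: [0.745, -0.667, 0.009, -0.008]
contact_force: [-0.9, -1.3, -0.2]
opening: 0.128
```

```bash
python3 - <<'E'
from h import *
plan((.376,-.375,.06,-84.4),(.376,-.375,.013,-84.4));grab("wrist","w7")
E
```

```text
at [ 0.379  -0.3777  0.152 ] yaw -83.7 t 32.58 q7 -1.08 op 0.128 F [-0.9 -1.3 -0.2]
  rot x1: [-0.0074 -0.0007  0.004 ]
  -> 0.376,-0.375,0.060 tot [-0.0037  0.0034  0.115 ] rows x2: [-0.0019  0.0017  0.0575]
  -> 0.376,-0.375,0.013 tot [ 0.     -0.      0.0588] rows x1: [ 0.     -0.      0.0588]
```

View pics/w7.png

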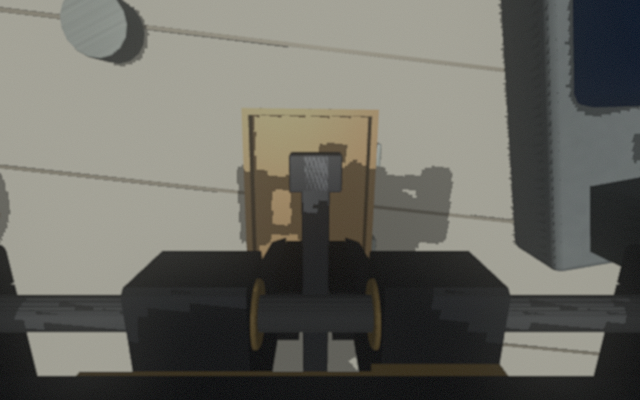

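>>> apply_moves([
  {"x": -0.003, "y": 0.004, "z": 0.057, "wx": -0.007, "wy": 0, "wz": 0.004, "fingers": -1},
  {"x": 0, "y": 0.002, "z": 0.055, "wx": 0, "wy": 0, "wz": 0, "fingers": -1},
])

```text
clock: 32.88
tool_pos: [0.3672, -0.389, 0.0658]
eef_rot: [0.734, -0.679, 0.006, 0.005]
contact_force: [-0.1, -0.4, -1.7]
opening: 0.126
```

```bash
python3 - <<'E'
from h import *
plan((.376,-.375,.013,-84.4))
E
```

```text
at [ 0.3672 -0.389   0.0658] yaw -85.5 t 32.88 q7 -1.15 op 0.126 F [-0.1 -0.4 -1.7]
  rot x1: [-0.0005 -0.0049 -0.0062]
  -> 0.376,-0.375,0.013 tot [-0.0163 -0.0126  0.066 ] rows x1: [-0.0163 -0.0126  0.066 ]
```

>>> apply_moves([
  {"x": -0.013, "y": -0.011, "z": 0.02, "wx": 0, "wy": -0.005, "wz": -0.006, "fingers": -1},
  {"x": 0, "y": 0, "z": 0, "wx": 0, "wy": 0, "wz": 0, "fingers": -1},
])

```text
clock: 33.12
tool_pos: [0.3767, -0.3764, 0.0494]
eef_rot: [0.741, -0.671, -0.001, -0.002]
contact_force: [0.0, -0.4, -0.5]
opening: 0.126
```

```bash
python3 - <<'E'
from h import *
plan((.376,-.375,.013,-84.4))
E
```

```text
at [ 0.3767 -0.3764  0.0494] yaw -84.3 t 33.12 q7 -1.16 op 0.126 F [ 0.  -0.4 -0.5]
  -> 0.376,-0.375,0.013 tot [-0.0017  0.0008  0.0455] rows x1: [-0.0017  0.0008  0.0455]
```

>>> apply_moves([
  {"x": -0.001, "y": 0.001, "z": 0.03, "wx": 0, "wy": 0, "wz": 0, "fingers": -1},
  {"x": 0, "y": 0, "z": 0.012, "wx": 0, "wy": 0, "wz": 0, "fingers": -1},
  {"x": 0, "y": 0, "z": 0, "wx": 0, "wy": 0, "wz": 0, "fingers": -1},
  {"x": 0, "y": 0, "z": 0, "wx": 0, "wy": 0, "wz": 0, "fingers": -0.5},
  {"x": 0, "y": 0, "z": 0, "wx": 0, "wy": 0, "wz": 0, "fingers": -0.5},
  {"x": 0, "y": 0, "z": -0.05, "wx": 0, "wy": 0, "wz": 0, "fingers": -0.4},
  {"x": 0, "y": 0, "z": -0.06, "wx": 0, "wy": 0, "wz": 0, "fingers": 0},
  {"x": 0, "y": 0, "z": -0.06, "wx": 0, "wy": 0, "wz": 0, "fingers": 0},
])

```text
clock: 34.12
tool_pos: [0.3783, -0.3762, 0.1594]
eef_rot: [0.742, -0.67, 0.002, -0.002]
contact_force: [0.7, -0.1, 0.6]
opening: 0.488
```

```bash
python3 - <<'E'
from h import *
c,p,d=grab("wrist","w8");W=cloud(c,d);m=(W[...,2]>.011)&(W[...,2]<.02)&(abs(W[...,0]-.372)<.062)&(abs(W[...,1]+.3755)<.033);q=W[m];print(len(q),q.min(0),q.max(0),cv2.minAreaRect(q[:,:2].astype(np.float32)));A=np.c_[q[:,:2],np.ones(len(q))];print(np.linalg.lstsq(A,q[:,2],rcond=None)[0])
for n in("top","scene"):
    c,p,d=grab(n,n+"8");W=cloud(c,d);z=W[...,2]
    for nm,(x,y),zz,rr in [("disc",(.613,.223),(.008,.02),.09),("knob",(.613,.223),(.03,.06),.05),("tin",(.597,-.255),(.05,.07),.09)]:
        k=(z>zz[0])&(z<zz[1])&(np.hypot(W[...,0]-x,W[...,1]-y)<rr);q=W[k][:,:2].astype(np.float32)
        if len(q)>9: print(n,nm,len(q),[np.round(t,3) for t in cv2.minEnclosingCircle(q)])
plan((.55,-.05,.16,None),(.614,.2225,.16,None))
E
```

```text
1972 [ 0.31837793 -0.38743337  0.01174013] [ 0.42944825 -0.36096117  0.01816006] ((0.37382155656814575, -0.377050518989563), (0.11019501090049744, 0.02083681896328926), 6.093763828277588)
[-0.00020865  0.00388373  0.01712231]
top disc 1969 [array([0.613, 0.224]), np.float64(0.071)]
top knob 103 [array([0.612, 0.222]), np.float64(0.014)]
top tin 376 [array([ 0.596, -0.255]), np.float64(0.067)]
scene disc 3554 [array([0.614, 0.222]), np.float64(0.071)]
scene knob 199 [array([0.615, 0.222]), np.float64(0.014)]
scene tin 608 [array([ 0.597, -0.255]), np.float64(0.068)]
at [ 0.3798 -0.3776  0.1605] yaw -84.2 t 34.27 q7 -1.1 op 0.496 F [-0.1 -0.3 -0. ]
  -> 0.550,-0.050,0.160 tot [-0.3859 -0.2529  0.0013] rows x7: [-0.0551 -0.0361  0.0002]
  -> 0.614,0.223,0.160 tot [-0.3308 -0.114  -0.0005] rows x5: [-0.0662 -0.0228 -0.0001]
```

View pics/top8.png

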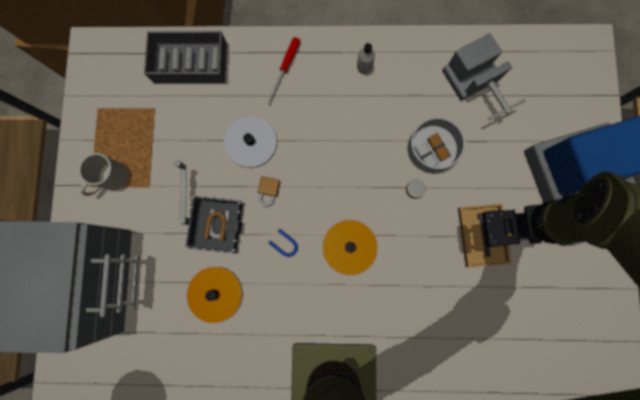

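>>> apply_moves([
  {"x": -0.055, "y": -0.036, "z": 0, "wx": 0, "wy": 0, "wz": 0, "fingers": 0.2},
  {"x": -0.055, "y": -0.036, "z": 0, "wx": 0, "wy": 0, "wz": 0, "fingers": 0.2},
  {"x": -0.055, "y": -0.036, "z": 0, "wx": 0, "wy": 0, "wz": 0, "fingers": 0.2},
  {"x": -0.055, "y": -0.036, "z": 0, "wx": 0, "wy": 0, "wz": 0, "fingers": 0.2},
  {"x": -0.055, "y": -0.036, "z": 0, "wx": 0, "wy": 0, "wz": 0, "fingers": 0.2},
  {"x": -0.055, "y": -0.036, "z": 0, "wx": 0, "wy": 0, "wz": 0, "fingers": 0.2},
  {"x": -0.055, "y": -0.036, "z": 0, "wx": 0, "wy": 0, "wz": 0, "fingers": 0.2},
])

```text
clock: 35.15
tool_pos: [0.5494, -0.0486, 0.1536]
eef_rot: [0.737, -0.676, 0.002, 0.003]
contact_force: [0.3, -0.8, -0.3]
opening: 0.603
```

>>> apply_moves([
  {"x": -0.066, "y": -0.023, "z": 0, "wx": 0, "wy": 0, "wz": 0, "fingers": 0.2},
  {"x": -0.066, "y": -0.023, "z": 0, "wx": 0, "wy": 0, "wz": 0, "fingers": 0.2},
  {"x": -0.066, "y": -0.023, "z": 0, "wx": 0, "wy": 0, "wz": 0, "fingers": 0.2},
  {"x": -0.066, "y": -0.023, "z": 0, "wx": 0, "wy": 0, "wz": 0, "fingers": 0.2},
  {"x": -0.055, "y": -0.02, "z": 0, "wx": 0, "wy": 0, "wz": 0, "fingers": 0.2},
  {"x": 0, "y": 0, "z": 0.04, "wx": 0, "wy": 0, "wz": 0, "fingers": 0.2},
  {"x": 0, "y": 0, "z": 0, "wx": 0, "wy": 0, "wz": 0, "fingers": 0.2},
], force=40)

```text
clock: 36.02
tool_pos: [0.6131, 0.2264, 0.1092]
eef_rot: [0.74, -0.673, -0.001, 0.008]
contact_force: [-0.2, -0.3, -0.5]
opening: 0.602
```

```bash
python3 - <<'E'
from h import *
plan((.6135,.222,.09,-84),(.6135,.222,.018,-84.))
E
```

```text
at [0.6131 0.2264 0.1092] yaw -84.6 t 36.02 q7 -2.03 op 0.602 F [-0.2 -0.3 -0.5]
  rot x1: [ 0.0041 -0.003  -0.0032]
  -> 0.614,0.222,0.090 tot [0.0055 0.0001 0.024 ] rows x1: [0.0055 0.0001 0.024 ]
  -> 0.614,0.222,0.018 tot [ 0.   -0.    0.09] rows x2: [ 0.    -0.     0.045]
```

>>> apply_moves([
  {"x": 0.004, "y": 0, "z": 0.045, "wx": 0.004, "wy": -0.003, "wz": -0.003, "fingers": 0.2},
  {"x": 0, "y": 0, "z": 0.03, "wx": 0, "wy": 0, "wz": 0, "fingers": 0.2},
  {"x": 0, "y": 0, "z": 0, "wx": 0, "wy": 0, "wz": 0, "fingers": 0.2},
])

```text
clock: 36.4
tool_pos: [0.6142, 0.2211, 0.0494]
eef_rot: [0.742, -0.67, 0.001, -0.0]
contact_force: [-0.8, 0.1, -0.2]
opening: 0.6
```

```bash
python3 - <<'E'
from h import *
plan((.6135,.222,.019,-84.))
E
```

```text
at [0.6142 0.2211 0.0494] yaw -84.1 t 36.4 q7 -2.03 op 0.6 F [-0.8  0.1 -0.2]
  -> 0.614,0.222,0.019 tot [-0.0012  0.0009  0.038 ] rows x1: [-0.0012  0.0009  0.038 ]
```

>>> apply_moves([
  {"x": -0.001, "y": 0.001, "z": 0.035, "wx": 0, "wy": 0, "wz": 0, "fingers": 0.2},
  {"x": 0, "y": 0, "z": 0, "wx": 0, "wy": 0, "wz": 0, "fingers": -0.8},
  {"x": 0, "y": 0, "z": 0, "wx": 0, "wy": 0, "wz": 0, "fingers": -0.8},
  {"x": 0, "y": 0, "z": 0, "wx": 0, "wy": 0, "wz": 0, "fingers": -0.8},
  {"x": 0, "y": 0, "z": 0, "wx": 0, "wy": 0, "wz": 0, "fingers": -0.8},
  {"x": 0, "y": 0, "z": 0, "wx": 0, "wy": 0, "wz": 0, "fingers": -0.8},
  {"x": 0, "y": 0, "z": 0, "wx": 0, "wy": 0, "wz": 0, "fingers": -0.8},
])

```text
clock: 37.28
tool_pos: [0.6179, 0.2213, 0.0285]
eef_rot: [0.741, -0.671, 0.004, -0.004]
contact_force: [-0.3, 0.4, -2.4]
opening: 0.307
```

```bash
python3 - <<'E'
from h import *
s=get_state();plan((*s["tool_pos"][:2],.16,-84),(.56,-.02,.16,-84),(.597,-.2555,.14,-84))
E
```

```text
at [0.6179 0.2213 0.0285] yaw -84.3 t 37.27 q7 -2.04 op 0.307 F [-0.3  0.4 -2.4]
  rot x1: [-0.0036  0.0002 -0.0016]
  -> 0.618,0.221,0.160 tot [ 0.      0.     -0.1643] rows x3: [ 0.      0.     -0.0548]
  -> 0.560,-0.020,0.160 tot [0.2924 0.1036 0.    ] rows x5: [0.0585 0.0207 0.    ]
  -> 0.597,-0.256,0.140 tot [ 0.2976 -0.0152  0.025 ] rows x5: [ 0.0595 -0.003   0.005 ]
```

>>> apply_moves([
  {"x": 0, "y": 0, "z": 0, "wx": 0, "wy": 0, "wz": 0, "fingers": -0.15},
  {"x": -0.002, "y": 0.006, "z": 0.012, "wx": -0.004, "wy": 0, "wz": 0, "fingers": -0.15},
  {"x": 0, "y": 0, "z": 0.004, "wx": 0, "wy": 0, "wz": 0, "fingers": -0.15},
  {"x": 0, "y": 0, "z": 0, "wx": 0, "wy": 0, "wz": 0, "fingers": -0.15},
])

```text
clock: 37.78
tool_pos: [0.613, 0.2228, 0.0149]
eef_rot: [0.741, -0.671, -0.001, 0.0]
contact_force: [0.1, 0.5, 0.8]
opening: 0.425
```

```bash
python3 - <<'E'
from h import *
s=get_state();plan((.6145,.2215,.017,-84))
E
```

```text
at [0.613  0.2228 0.0149] yaw -84.3 t 37.77 q7 -2.04 op 0.425 F [0.1 0.5 0.8]
  rot x1: [ 0.0006  0.0002 -0.0016]
  -> 0.615,0.222,0.017 tot [ 0.0018 -0.0017 -0.0026] rows x1: [ 0.0018 -0.0017 -0.0026]
```

>>> apply_moves([
  {"x": 0.001, "y": -0.001, "z": -0.004, "wx": 0, "wy": 0, "wz": 0, "fingers": -0.8},
  {"x": 0, "y": 0, "z": 0, "wx": 0, "wy": 0, "wz": 0, "fingers": -0.8},
  {"x": 0, "y": 0, "z": 0, "wx": 0, "wy": 0, "wz": 0, "fingers": -0.8},
  {"x": 0, "y": 0, "z": 0, "wx": 0, "wy": 0, "wz": 0, "fingers": -0.8},
  {"x": 0, "y": 0, "z": 0, "wx": 0, "wy": 0, "wz": 0, "fingers": -0.8},
  {"x": 0, "y": 0, "z": -0.03, "wx": 0, "wy": 0, "wz": 0, "fingers": -0.8},
  {"x": 0, "y": 0, "z": -0.06, "wx": 0, "wy": 0, "wz": 0, "fingers": -0.8},
  {"x": 0, "y": 0, "z": -0.07, "wx": 0, "wy": 0, "wz": 0, "fingers": -0.8},
])

```text
clock: 38.78
tool_pos: [0.6101, 0.2203, 0.1435]
eef_rot: [0.742, -0.671, -0.004, 0.006]
contact_force: [1.2, -0.2, -1.7]
opening: 0.305
```

```bash
python3 - <<'E'
from h import *
plan((.56,-.02,.16,-84),(.597,-.2555,.15,-84))
E
```

```text
at [0.6101 0.2203 0.1435] yaw -84.3 t 38.77 q7 -2.01 op 0.305 F [ 1.2 -0.2 -1.7]
  rot x1: [ 0.0046 -0.001  -0.0014]
  -> 0.560,-0.020,0.160 tot [ 0.2921  0.0937 -0.0206] rows x5: [ 0.0584  0.0187 -0.0041]
  -> 0.597,-0.256,0.150 tot [ 0.2976 -0.0152  0.0125] rows x5: [ 0.0595 -0.003   0.0025]
```

>>> apply_moves([
  {"x": 0.04, "y": 0.012, "z": -0.01, "wx": 0.004, "wy": 0, "wz": 0, "fingers": -0.8},
  {"x": 0.05, "y": 0.016, "z": -0.005, "wx": 0, "wy": 0, "wz": 0, "fingers": -0.8},
  {"x": 0.05, "y": 0.016, "z": -0.005, "wx": 0, "wy": 0, "wz": 0, "fingers": -0.8},
  {"x": 0.05, "y": 0.016, "z": 0, "wx": 0, "wy": 0, "wz": 0, "fingers": -0.8},
  {"x": 0.05, "y": 0.016, "z": 0, "wx": 0, "wy": 0, "wz": 0, "fingers": -0.8},
  {"x": 0.05, "y": 0.016, "z": 0, "wx": 0, "wy": 0, "wz": 0, "fingers": -0.8},
])

```text
clock: 39.52
tool_pos: [0.5622, -0.0174, 0.1646]
eef_rot: [0.745, -0.667, 0.002, -0.005]
contact_force: [-0.3, -0.6, -1.8]
opening: 0.301
```

>>> apply_moves([
  {"x": 0.055, "y": -0.003, "z": 0, "wx": 0, "wy": 0, "wz": 0, "fingers": -0.8},
  {"x": 0.055, "y": -0.003, "z": 0, "wx": 0, "wy": 0, "wz": 0, "fingers": -0.8},
  {"x": 0.055, "y": -0.003, "z": 0, "wx": 0, "wy": 0, "wz": 0, "fingers": -0.8},
  {"x": 0.055, "y": -0.003, "z": 0, "wx": 0, "wy": 0, "wz": 0, "fingers": -0.8},
  {"x": 0.04, "y": -0.003, "z": 0, "wx": 0, "wy": 0, "wz": 0, "fingers": -0.8},
  {"x": 0.02, "y": 0, "z": 0, "wx": 0, "wy": 0, "wz": 0, "fingers": -0.8},
  {"x": 0, "y": 0, "z": 0, "wx": 0, "wy": 0, "wz": 0, "fingers": -0.8},
])

```text
clock: 40.4
tool_pos: [0.5949, -0.2496, 0.1625]
eef_rot: [0.743, -0.669, 0.0, -0.003]
contact_force: [0.9, 0.7, -2.1]
opening: 0.305
```

```bash
cat >> h.py <<'E'
def cov(x,y,z0,z1,r=.05):
    for n in("top","scene"):
        c,p,d=grab(n);W=cloud(c,d);z=W[...,2]
        for nm,a,b,rr,lim in(("knob",z0+.031,z0+.06,.03,8),("disc",z0+.006,z0+.02,.085,50)):
            k=(z>a)&(z<b)&(np.hypot(W[...,0]-x,W[...,1]-y)<rr);q=W[k]
            if len(q)>lim:print(n,nm,len(q),[np.round(t,3) for t in cv2.minEnclosingCircle(q[:,:2].astype(np.float32))],q[:,2].mean().round(4),q[:,2].std().round(4))
E
python3 - <<'E'
from h import *
plan((.597,-.2555,.11,-84),(.597,-.2555,.075,-84));s=get_state();x,y,z=s["tool_pos"]
c,p,d=grab("scene","s9");grab("top","t9");W=cloud(c,d);k=(np.hypot(W[...,0]-x,W[...,1]-y)<.075)&(W[...,2]>z-.02)&(W[...,2]<z+.006);q=W[k];print(len(q),[np.round(t,3) for t in cv2.minEnclosingCircle(q[:,:2].astype(np.float32))],q[:,2].mean())
A=np.c_[q[:,:2]-[x,y],np.ones(len(q))];print(np.linalg.lstsq(A,q[:,2],rcond=None)[0])
E
```

```text
at [ 0.5949 -0.2496  0.1625] yaw -84.0 t 40.4 q7 -1.34 op 0.305 F [ 0.9  0.7 -2.1]
  rot x1: [-0.0014  0.001  -0.0001]
  -> 0.597,-0.256,0.110 tot [ 0.0076 -0.0018  0.0657] rows x1: [ 0.0076 -0.0018  0.0657]
  -> 0.597,-0.256,0.075 tot [ 0.     -0.      0.0438] rows x1: [ 0.     -0.      0.0438]
1683 [array([ 0.598, -0.251]), np.float64(0.071)] 0.1580789838429597
[ 0.00117925 -0.00434416  0.15810885]
```

View pics/s9.png

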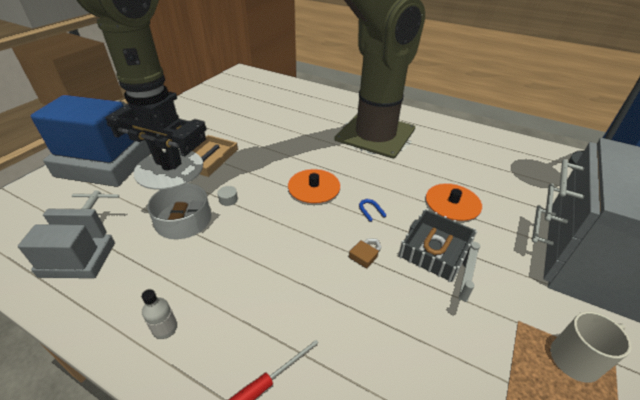

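>>> apply_moves([
  {"x": 0.006, "y": -0.001, "z": 0.03, "wx": -0.001, "wy": 0.001, "wz": 0, "fingers": -0.8},
  {"x": 0, "y": 0, "z": 0.03, "wx": 0, "wy": 0, "wz": 0, "fingers": -0.8},
  {"x": 0, "y": 0, "z": 0.01, "wx": 0, "wy": 0, "wz": 0, "fingers": -0.8},
  {"x": 0, "y": 0, "z": 0, "wx": 0, "wy": 0, "wz": 0, "fingers": -0.8},
])

```text
clock: 41.0
tool_pos: [0.5988, -0.2423, 0.1069]
eef_rot: [0.748, -0.664, -0.001, -0.004]
contact_force: [0.0, 0.8, -1.7]
opening: 0.302
```

```bash
python3 - <<'E'
from h import *
plan((.5955,-.2545,.071,-84));s=get_state();x,y,z=s["tool_pos"]
c,p,d=grab("scene");W=cloud(c,d);k=(np.hypot(W[...,0]-x,W[...,1]-y)<.075)&(W[...,2]>z-.02)&(W[...,2]<z+.006);q=W[k];print(len(q),[np.round(t,3) for t in cv2.minEnclosingCircle(q[:,:2].astype(np.float32))],q[:,2].mean())
E
```

```text
at [ 0.5988 -0.2423  0.1069] yaw -83.2 t 41.0 q7 -1.36 op 0.302 F [ 0.   0.8 -1.7]
  rot x1: [-0.0012  0.002   0.0043]
  -> 0.596,-0.255,0.071 tot [0.0147 0.0057 0.0449] rows x1: [0.0147 0.0057 0.0449]
1583 [array([ 0.602, -0.243]), np.float64(0.071)] 0.10254400585937613
```

>>> apply_moves([
  {"x": 0.015, "y": 0.006, "z": 0.012, "wx": -0.001, "wy": 0.002, "wz": 0.004, "fingers": -0.8},
  {"x": 0, "y": 0, "z": 0, "wx": 0, "wy": 0, "wz": 0, "fingers": -0.8},
])

```text
clock: 41.3
tool_pos: [0.5962, -0.256, 0.0985]
eef_rot: [0.743, -0.669, 0.002, -0.0]
contact_force: [-0.3, 0.2, -1.8]
opening: 0.307
```

```bash
python3 - <<'E'
from h import *
plan((.5955,-.2545,.071,-84))
E
```

```text
at [ 0.5962 -0.256   0.0985] yaw -84.0 t 41.3 q7 -1.36 op 0.307 F [-0.3  0.2 -1.8]
  -> 0.596,-0.255,0.071 tot [-0.0021  0.0008  0.0343] rows x1: [-0.0021  0.0008  0.0343]
```

>>> apply_moves([
  {"x": -0.001, "y": 0.001, "z": 0.02, "wx": 0, "wy": 0, "wz": 0, "fingers": -0.8},
  {"x": 0, "y": 0, "z": 0, "wx": 0, "wy": 0, "wz": 0, "fingers": -0.8},
])

```text
clock: 41.55
tool_pos: [0.5953, -0.2555, 0.0816]
eef_rot: [0.743, -0.669, 0.002, -0.001]
contact_force: [-0.5, -0.6, -1.0]
opening: 0.309
```

```bash
python3 - <<'E'
from h import *
plan((.5955,-.2545,.071,-84))
E
```

```text
at [ 0.5953 -0.2555  0.0816] yaw -84.0 t 41.55 q7 -1.37 op 0.309 F [-0.5 -0.6 -1. ]
  -> 0.596,-0.255,0.071 tot [-0.0013 -0.0003  0.0133] rows x1: [-0.0013 -0.0003  0.0133]
```

>>> apply_moves([
  {"x": -0.001, "y": 0, "z": 0.011, "wx": 0, "wy": 0, "wz": 0, "fingers": -0.8},
  {"x": 0, "y": 0, "z": 0.002, "wx": 0, "wy": 0, "wz": 0, "fingers": -0.8},
])

```text
clock: 41.8
tool_pos: [0.5955, -0.2544, 0.0705]
eef_rot: [0.743, -0.669, 0.002, -0.001]
contact_force: [0.2, 0.8, -1.6]
opening: 0.306
```

```bash
python3 - <<'E'
from h import *
plan((.5955,-.2545,.071,-84));s=get_state();x,y,z=s["tool_pos"]
c,p,d=grab("scene");W=cloud(c,d);k=(np.hypot(W[...,0]-x,W[...,1]-y)<.075)&(W[...,2]>z-.02)&(W[...,2]<z+.006);q=W[k];print(len(q),[np.round(t,3) for t in cv2.minEnclosingCircle(q[:,:2].astype(np.float32))],np.median(q[:,2]))
E
```

```text
at [ 0.5955 -0.2544  0.0705] yaw -84.0 t 41.8 q7 -1.38 op 0.306 F [ 0.2  0.8 -1.6]
  -> 0.596,-0.255,0.071 tot [ 0.0001 -0.     -0.0007] rows x1: [ 0.0001 -0.     -0.0007]
1609 [array([ 0.598, -0.256]), np.float64(0.071)] 0.06583476601816196
```

>>> apply_moves([
  {"x": 0, "y": 0, "z": 0, "wx": 0, "wy": 0, "wz": 0, "fingers": -0.1},
  {"x": 0, "y": 0, "z": 0, "wx": 0, "wy": 0, "wz": 0, "fingers": -0.1},
  {"x": 0, "y": 0, "z": 0, "wx": 0, "wy": 0, "wz": 0, "fingers": 0},
  {"x": 0, "y": 0, "z": -0.04, "wx": 0, "wy": 0, "wz": 0, "fingers": 0},
  {"x": 0, "y": 0, "z": -0.05, "wx": 0, "wy": 0, "wz": 0, "fingers": 0},
  {"x": 0, "y": 0, "z": -0.05, "wx": 0, "wy": 0, "wz": 0, "fingers": 0},
])

```text
clock: 42.6
tool_pos: [0.5946, -0.254, 0.1842]
eef_rot: [0.743, -0.669, 0.001, -0.0]
contact_force: [0.0, -1.0, -0.7]
opening: 0.502
```

```bash
python3 - <<'E'
from h import *
cov(.597,-.2555,.052,0)
c,p,d=grab("scene","s10");W=cloud(c,d);k=(np.hypot(W[...,0]-.597,W[...,1]+.2555)<.075)&(W[...,2]>.058)&(W[...,2]<.072);q=W[k];A=np.c_[q[:,:2]-[.597,-.2555],np.ones(len(q))];print(np.linalg.lstsq(A,q[:,2],rcond=None)[0])
c,p,d=grab("top");W=cloud(c,d);k=(W[...,2]>.09)&(W[...,2]<.106)&(np.hypot(W[...,0]-.535,W[...,1]-.38)<.05);print('latch knob',W[k].mean(0))
plan((.54,-.02,.17,-84),(.535,.36,.17,-84))
E
```

```text
top knob 104 [array([ 0.595, -0.254]), np.float64(0.014)] 0.093 0.0029
top disc 1706 [array([ 0.595, -0.254]), np.float64(0.07)] 0.0639 0.0018
scene knob 133 [array([ 0.598, -0.255]), np.float64(0.015)] 0.0931 0.0039
scene disc 1855 [array([ 0.599, -0.256]), np.float64(0.072)] 0.0658 0.0013
[-0.00300334 -0.00442273  0.0658226 ]
latch knob [0.531916   0.38015746 0.09664101]
at [ 0.595  -0.2542  0.1838] yaw -84.0 t 42.8 q7 -1.33 op 0.498 F [-0.1 -1.  -0.4]
  -> 0.540,-0.020,0.170 tot [-0.2984  0.0379  0.0165] rows x5: [-0.0597  0.0076  0.0033]
  -> 0.535,0.360,0.170 tot [-0.4731 -0.0434 -0.0007] rows x7: [-0.0676 -0.0062 -0.0001]
```

>>> apply_moves([
  {"x": -0.06, "y": 0.0076, "z": 0, "wx": 0, "wy": 0, "wz": 0, "fingers": -0.1},
  {"x": -0.06, "y": 0.0076, "z": 0, "wx": 0, "wy": 0, "wz": 0, "fingers": -0.1},
  {"x": -0.06, "y": 0.0076, "z": 0, "wx": 0, "wy": 0, "wz": 0, "fingers": -0.1},
  {"x": -0.06, "y": 0.0076, "z": 0, "wx": 0, "wy": 0, "wz": 0, "fingers": -0.1},
  {"x": -0.06, "y": 0.0076, "z": 0, "wx": 0, "wy": 0, "wz": 0, "fingers": -0.1},
], force=10)

```text
clock: 43.42
tool_pos: [0.5347, -0.0175, 0.1759]
eef_rot: [0.74, -0.673, -0.002, 0.004]
contact_force: [1.0, 0.3, -1.0]
opening: 0.451
```

>>> apply_moves([
  {"x": -0.068, "y": -0.006, "z": 0, "wx": 0, "wy": 0, "wz": 0, "fingers": -0.1},
  {"x": -0.068, "y": -0.006, "z": 0, "wx": 0, "wy": 0, "wz": 0, "fingers": -0.1},
  {"x": -0.068, "y": -0.006, "z": 0, "wx": 0, "wy": 0, "wz": 0, "fingers": -0.1},
  {"x": -0.068, "y": -0.006, "z": 0, "wx": 0, "wy": 0, "wz": 0, "fingers": -0.1},
  {"x": -0.068, "y": -0.006, "z": 0, "wx": 0, "wy": 0, "wz": 0, "fingers": -0.1},
  {"x": -0.068, "y": -0.006, "z": 0, "wx": 0, "wy": 0, "wz": 0, "fingers": -0.1},
  {"x": -0.068, "y": -0.006, "z": 0, "wx": 0, "wy": 0, "wz": 0, "fingers": -0.1},
  {"x": 0, "y": 0, "z": 0, "wx": 0, "wy": 0, "wz": 0, "fingers": -0.1},
])

```text
clock: 44.42
tool_pos: [0.521, 0.3785, 0.1611]
eef_rot: [0.742, -0.67, -0.007, 0.013]
contact_force: [-0.3, -0.1, 0.4]
opening: 0.448
```

```bash
python3 - <<'E'
from h import *
plan((.534,.38,.12,-84),(.534,.38,.068,-84))
E
```

```text
at [0.521  0.3785 0.1611] yaw -84.2 t 44.42 q7 -2.27 op 0.448 F [-0.3 -0.1  0.4]
  rot x1: [ 0.0093 -0.0025 -0.0011]
  -> 0.534,0.380,0.120 tot [-0.0002 -0.0163  0.0513] rows x1: [-0.0002 -0.0163  0.0513]
  -> 0.534,0.380,0.068 tot [ 0.    -0.     0.065] rows x1: [ 0.    -0.     0.065]
```

>>> apply_moves([
  {"x": 0, "y": -0.016, "z": 0.035, "wx": 0.009, "wy": -0.003, "wz": -0.001, "fingers": -0.1},
  {"x": 0, "y": 0, "z": 0, "wx": 0, "wy": 0, "wz": 0, "fingers": -0.1},
])

```text
clock: 44.68
tool_pos: [0.5318, 0.3774, 0.1294]
eef_rot: [0.743, -0.669, -0.0, 0.003]
contact_force: [-0.3, 0.1, -0.0]
opening: 0.448
```

```bash
python3 - <<'E'
from h import *
plan((.534,.38,.068,-84))
E
```

```text
at [0.5318 0.3774 0.1294] yaw -84.0 t 44.67 q7 -2.27 op 0.448 F [-0.3  0.1 -0. ]
  rot x1: [ 0.0014 -0.0008  0.0001]
  -> 0.534,0.380,0.068 tot [-0.003  -0.0031  0.0767] rows x2: [-0.0015 -0.0016  0.0384]
```

>>> apply_moves([
  {"x": -0.002, "y": -0.002, "z": 0.04, "wx": 0.001, "wy": 0, "wz": 0, "fingers": -0.1},
  {"x": 0, "y": 0, "z": 0.034, "wx": 0, "wy": 0, "wz": 0, "fingers": -0.1},
  {"x": 0, "y": 0, "z": 0, "wx": 0, "wy": 0, "wz": 0, "fingers": -0.9},
  {"x": 0, "y": 0, "z": 0, "wx": 0, "wy": 0, "wz": 0, "fingers": -0.9},
  {"x": 0, "y": 0, "z": 0, "wx": 0, "wy": 0, "wz": 0, "fingers": -0.9},
  {"x": 0, "y": 0, "z": 0, "wx": 0, "wy": 0, "wz": 0, "fingers": -0.9},
])

```text
clock: 45.42
tool_pos: [0.5348, 0.3752, 0.0721]
eef_rot: [0.741, -0.671, 0.001, 0.002]
contact_force: [1.4, 0.6, -9.5]
opening: 0.177
```

```bash
python3 - <<'E'
from h import *
H=np.array([.399,.3743])
plan(*[(H[0]+.135*np.cos(np.radians(a)),H[1]+.135*np.sin(np.radians(a)),.068,None) for a in (-10,-22,-34,-46,-58,-70,-82,-93)])
E
```

```text
at [0.5348 0.3752 0.0721] yaw -84.3 t 45.42 q7 -2.28 op 0.177 F [ 1.4  0.6 -9.5]
  -> 0.532,0.351,0.068 tot [0.0299 0.0066 0.0053] rows x1: [0.0299 0.0066 0.0053]
  -> 0.524,0.324,0.068 tot [0.0328 0.013  0.0002] rows x1: [0.0328 0.013  0.0002]
  -> 0.511,0.299,0.068 tot [0.0293 0.0196 0.0002] rows x1: [0.0293 0.0196 0.0002]
  -> 0.493,0.277,0.068 tot [0.0246 0.0253 0.0001] rows x1: [0.0246 0.0253 0.0001]
  -> 0.471,0.260,0.068 tot [0.0188 0.0298 0.0001] rows x1: [0.0188 0.0298 0.0001]
  -> 0.445,0.247,0.068 tot [0.0122 0.0331 0.0001] rows x1: [0.0122 0.0331 0.0001]
  -> 0.418,0.241,0.068 tot [0.0051 0.0349 0.0001] rows x1: [0.0051 0.0349 0.0001]
  -> 0.392,0.239,0.068 tot [-0.0018  0.0323  0.    ] rows x1: [-0.0018  0.0323  0.    ]
```

>>> apply_moves([
  {"x": 0.03, "y": 0.007, "z": 0, "wx": 0, "wy": 0, "wz": 0, "fingers": -0.9},
  {"x": 0.033, "y": 0.013, "z": 0, "wx": 0, "wy": 0, "wz": 0, "fingers": -0.9},
  {"x": 0.029, "y": 0.02, "z": 0, "wx": 0, "wy": 0, "wz": 0, "fingers": -0.9},
  {"x": 0.025, "y": 0.025, "z": 0, "wx": 0, "wy": 0, "wz": 0, "fingers": -0.9},
])

```text
clock: 45.92
tool_pos: [0.4947, 0.2794, 0.0732]
eef_rot: [0.742, -0.671, 0.001, -0.004]
contact_force: [-0.6, 2.8, -7.8]
opening: 0.172
```

```bash
python3 - <<'E'
from h import *
H=np.array([.399,.3743]);s=get_state();p=s["tool_pos"][:2]-H;a0=np.degrees(np.arctan2(p[1],p[0]));print(np.hypot(*p),a0)
plan(*[(H[0]+.135*np.cos(np.radians(a)),H[1]+.135*np.sin(np.radians(a)),.067,None) for a in a0+(-96-a0)*np.arange(1,6)/5])
E
```

```text
0.13483397533822714 -44.761955236860125
at [0.4947 0.2794 0.0732] yaw -84.3 t 45.92 q7 -2.24 op 0.172 F [-0.6  2.8 -7.8]
  -> 0.476,0.264,0.067 tot [0.0172 0.0248 0.0076] rows x1: [0.0172 0.0248 0.0076]
  -> 0.456,0.252,0.067 tot [ 0.0123  0.0275 -0.0002] rows x1: [ 0.0123  0.0275 -0.0002]
  -> 0.433,0.244,0.067 tot [ 0.0072  0.0293 -0.0002] rows x1: [ 0.0072  0.0293 -0.0002]
  -> 0.409,0.240,0.067 tot [ 0.0019  0.0301 -0.0002] rows x1: [ 0.0019  0.0301 -0.0002]
  -> 0.385,0.240,0.067 tot [-0.0035  0.0299 -0.0002] rows x1: [-0.0035  0.0299 -0.0002]
```

>>> apply_moves([
  {"x": 0.017, "y": 0.025, "z": 0.002, "wx": 0, "wy": 0, "wz": 0, "fingers": -0.9},
  {"x": 0.012, "y": 0.0275, "z": 0, "wx": 0, "wy": 0, "wz": 0, "fingers": -0.9},
  {"x": 0.007, "y": 0.029, "z": 0, "wx": 0, "wy": 0, "wz": 0, "fingers": -0.9},
  {"x": 0.002, "y": 0.029, "z": 0, "wx": 0, "wy": 0, "wz": 0, "fingers": -0.9},
  {"x": -0.0035, "y": 0.025, "z": 0, "wx": 0, "wy": 0, "wz": 0, "fingers": -0.9},
  {"x": 0, "y": 0.004, "z": 0, "wx": 0, "wy": 0, "wz": 0, "fingers": -0.9},
])

```text
clock: 46.68
tool_pos: [0.3889, 0.241, 0.0739]
eef_rot: [0.739, -0.673, 0.003, -0.01]
contact_force: [0.4, 1.8, -11.7]
opening: 0.178
```

```bash
python3 - <<'E'
from h import *
plan((.386,.24,.07,None))
E
```

```text
at [0.3889 0.241  0.0739] yaw -84.6 t 46.67 q7 -2.32 op 0.178 F [  0.4   1.8 -11.7]
  -> 0.386,0.240,0.070 tot [0.001  0.0038 0.0047] rows x1: [0.001  0.0038 0.0047]
```

>>> apply_moves([
  {"x": 0.001, "y": 0.008, "z": 0, "wx": 0, "wy": 0, "wz": 0, "fingers": -0.9},
  {"x": 0, "y": 0.004, "z": 0, "wx": 0, "wy": 0, "wz": 0, "fingers": -0.9},
  {"x": 0, "y": 0, "z": 0, "wx": 0, "wy": 0, "wz": 0, "fingers": -0.4},
  {"x": 0, "y": 0, "z": 0, "wx": 0, "wy": 0, "wz": 0, "fingers": -0.3},
  {"x": 0, "y": 0, "z": -0.04, "wx": 0, "wy": 0, "wz": 0, "fingers": -0.3},
  {"x": 0, "y": 0, "z": -0.06, "wx": 0, "wy": 0, "wz": 0, "fingers": -0.3},
  {"x": 0, "y": 0, "z": -0.06, "wx": 0, "wy": 0, "wz": 0, "fingers": 0},
  {"x": 0.05, "y": 0, "z": 0, "wx": 0, "wy": 0, "wz": 0, "fingers": 0},
])

```text
clock: 47.68
tool_pos: [0.387, 0.2029, 0.2071]
eef_rot: [0.741, -0.672, 0.005, -0.018]
contact_force: [0.0, -0.8, -0.6]
opening: 0.499
```

```bash
python3 - <<'E'
from h import *
for n in("top","scene","wrist"):
    c,p,d=grab(n,n+"11");W=cloud(c,d);z=W[...,2]
    m=(z>.09)&(z<.106)&(np.hypot(W[...,0]-.39,W[...,1]-.24)<.05);q=W[m]
    if m.sum()>5:
        b=q.mean(0);k=b[:2]-[.399,.3743];print(n,m.sum(),b.round(4),'latch rad',np.radians(np.degrees(np.arctan2(k[1],k[0]))+95.4))
    m=(z>.053)&(z<.061)&(np.hypot(W[...,0]-.39,W[...,1]-.31)<.045)
    if m.sum()>30:
        l=cv2.fitLine(W[m][:,:2].astype(np.float32),cv2.DIST_HUBER,0,.01,.01).ravel();print(n,'arm line',l.round(4),'latch',np.radians(5.4)-np.arctan(l[0]/l[1]))
s=get_state();print(s["tool_pos"],s["clock"]);cov(.597,-.2555,.052,0)
E
```

```text
scene 46 [0.3895 0.24   0.096 ] latch rad 0.02342592509904371
scene arm line [0.1006 0.9949 0.395  0.3105] latch -0.006566153109152664
wrist 368 [0.3877 0.2414 0.0978] latch rad 0.009425523671304043
wrist arm line [0.0952 0.9955 0.3938 0.3098] latch -0.00109111630924498
[0.38499342 0.19721215 0.20433495] 47.825
top knob 115 [array([ 0.596, -0.254]), np.float64(0.015)] 0.0931 0.0027
top disc 2339 [array([ 0.595, -0.254]), np.float64(0.071)] 0.064 0.0018
scene knob 134 [array([ 0.599, -0.256]), np.float64(0.015)] 0.0929 0.004
scene disc 1850 [array([ 0.599, -0.256]), np.float64(0.072)] 0.0658 0.0013
```

View pics/scene11.png

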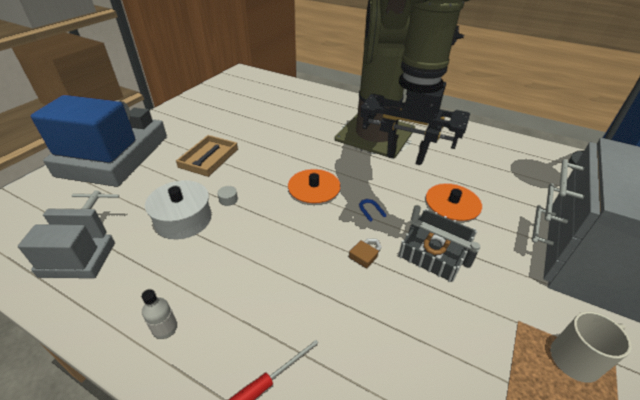

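The cover sits on the tin at (178,205), the bar lies in the case at (207,155), and the latch is across the bin with the shackles under it at (437,243). The robot is clear of everything, so I hand the job in.

```bash
python3 -c "
from plant import *
print(finish_job())"
```

```text
the job is handed in; nothing more can be done
None
```

The bench is tidied and the job is handed in at about 48 s of the 210 s. No verdict was reported.

**What I did**
- Swung the latch clear to about 1.7 rad.
- Put both shackles in the bin, one lying on the other, and both barrels side by side in the tin.
- Laid bar_a flat in the case. I saw no bar_b in any picture.
- Set the grey cover on the tin and swung the latch back across the bin.

**Last checks**

| Check | Reading | Limit |
|---|---|---|
| Cover centre off the tin centre | 1–2 mm | 10 mm |
| Cover tilt | about 0.005 rad | 0.05 rad |
| Disc top height | 64–66 mm | 65 mm when seated |
| Latch angle | -0.01 to 0.02 rad | 0.1 rad |
| Bar slope in the case (checked when it was laid down) | about 0.004 | 7° |

In the last scene picture the shackles, bar and cover are in place and the gripper is clear of everything. The barrels were last seen in the tin just before the cover went on.

**What went wrong or disagreed**
- The first grip on barrel_a missed because the fingers were still closing. The second was too high on its oval, so I set it down and regripped.
- I also regripped the cover lower on its knob before carrying it.
- The top and scene cameras disagree by about 3 mm in x throughout, within the margins.
- I did not re-measure the padlock and grease tin at the end. The padlock last measured unmoved just before I picked up the bar. I did not measure the grease tin again after the start, but it looks in place in the last scene picture.

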